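# Load the laser engraver with bottle openers and start it

## Robot

A 7-joint arm with a two-finger parallel gripper is mounted at the origin on the work surface. World frame = base frame: x ahead of the robot, y to its left, z up, the work surface at z = 0. Lengths are in m, angles in degrees, forces in N, time in s.
With the tool pointing down it reaches from about 0.425 to 0.875 m from the base axis. Payload 4.7 kg.
Tool frame: the origin (TCP) lies on the mounting face of the last link; the fingertips stand 182 mm ahead of it and the grasp point (between the pads) lies 164 mm ahead of it; z points along the fingers, y is the line along which they close (so a half turn about z gives the same grasp; the last joint's range is limited). The gripper opens to 87 mm and grips with 3 to 60 N. Pads are 19 mm wide; open, the fingers measure 117 mm over their backs; the gripper's body (75 mm by 190 mm) begins 51 mm behind the grasp point.
Start: joints at [-68.463, 18.392, -4.016, 83.108, 1.295, 78.541, -3.26], TCP at [0.23, 0.608, 0.405] pointing down, gripper open.
Joint ranges: [-163.93, 163.93], [-17.29, 119.83], [-79.2, 71.16], [3.27, 140.29], [-89.18, 269.18], [5.43, 117.66], [-154.24, 154.24]. Speed limits (degrees/s): [147.25, 147.25, 180, 180, 180, 180, 180].

## Interface

Orientations are given as [roll, pitch, yaw] about the fixed x, y, z axes, in that order (R = Rz(yaw) Ry(pitch) Rx(roll)).
In Python, from cell import env gives the robot as it stands.
- The arm moves only by the tool servo_tool, never from a script. Its argument "plan" is a list of rows, each an object with "xyz": the shift along the tool's x, y, z in cm, a list of three; "twist": the turn, a rotation vector about the tool's x, y, z in degrees, a list of three; "jaw": the closure, from 0 (fully open) to 1 (shut). In form: [{"xyz": [x, y, z], "twist": [wx, wy, wz], "jaw": jaw}, ...]. A call has 1 to 10 rows; each row is the pose to reach, as a shift and turn from the pose commanded when the call began, along the tool's axes at that moment; what a row does not reach only later rows make up. A row lasts 1/12 s, in which the tool goes at most 41.7 mm and 7.16 degrees, less where a joint would pass 70% of its speed; a pose out of reach is approached as far as the arm can. A call with a gripper value outside its range is refused whole. The fingers move at their own pace and stop on an object; "newtons" is the grip in N (left out, the last holds). Time passes only in rows, so rows that repeat a pose let the fingers close. It gives the time, the measured TCP pose, the force, the opening and the grip force at its end, in the units of the state.
- env.get_obs(): the state, without advancing time (a new reading comes with each control period).
- env.read_camera(name): name is "scene" or "top" or "wrist"; returns a dict with "img" (400x640x3 uint8, red, green, blue), "camera_matrix" (3x3 intrinsics, pixels), "R" (3x3) and "t" (3): a world point X has camera coordinates R X + t. Camera axes: x right, y down, z forward; pixel columns grow to the right and rows downward; lengths in m; the calibration is good to about 2 mm. A picture is of the moment at which its call begins. There is no depth.
- env.sign_off(): hands the job in; it is judged then, once.
The state is a dict: "time_s": time; "qpos": joint angles; "joint_velocities": joint speeds; "effort": joint torques, N m; "tool_pos": TCP position; "tool_rot": TCP orientation; "force": force on the tool from outside, world axes, zero at the start; "wrist_torque": the same for the moment, N m; "grip_width": finger opening in m; "grasp_force": force on a finger pad.
Only numpy, scipy, OpenCV 4.12 (cv2) and the standard library are available. Lean on these libraries where they do the work, as an engineer would, in place of code of your own. Each camera call takes 0.05 s, during which the arm holds its last target. There are 200 camera calls.

## Task

Load the desktop laser engraver and start the job: swing the amber guard up past its balance point so that it rests open by itself, then, with it open, seat every bottle opener lying on the table fully home in the plywood jig, one to a cradle (any cradles), steel loop pointing away from the robot. Then bring the guard fully down over them and press the white, the blue and the green key fully, one after another in that order, letting each spring back before the next. Never press green while the guard is up, keep off the red emergency stop, and do not knock over or push aside the glass and the mug on the table.

Things in the scene. Friction and masses are not known exactly. Their poses are not given: they have to be found in the camera images.
- opener1_mid (a point): middle of bottle opener 1's wood (dark wood): handle 90 mm long (x), 28 wide (y), 20 thick (z), butt rounded; on its +x end a steel neck 14 mm wide and a loop 32 mm wide, 4 mm thick, centred 75 mm and ending 90 mm from this point. About 55 g. Starts flat on the table, this point 10 mm up, +x roughly away from the robot. Absent (None) in some starts.
- opener2_mid (a point): middle of bottle opener 2's wood (mid-brown wood): handle 90 mm long (x), 28 wide (y), 20 thick (z), butt rounded; on its +x end a steel neck 14 mm wide and a loop 32 mm wide, 4 mm thick, centred 75 mm and ending 90 mm from this point. About 55 g. Starts flat on the table, this point 10 mm up, +x roughly away from the robot. Absent (None) in some starts.
- opener3_mid (a point): middle of bottle opener 3's wood (dark wood): handle 90 mm long (x), 28 wide (y), 20 thick (z), butt rounded; on its +x end a steel neck 14 mm wide and a loop 32 mm wide, 4 mm thick, centred 75 mm and ending 90 mm from this point. About 55 g. Starts flat on the table, this point 10 mm up, +x roughly away from the robot. Absent (None) in some starts.
- opener4_mid (a point): middle of bottle opener 4's wood (mid-brown wood): handle 90 mm long (x), 28 wide (y), 20 thick (z), butt rounded; on its +x end a steel neck 14 mm wide and a loop 32 mm wide, 4 mm thick, centred 75 mm and ending 90 mm from this point. About 55 g. Starts flat on the table, this point 10 mm up, +x roughly away from the robot. Absent (None) in some starts.
- cradle1 (a point): cradle 1 of 4 in the plywood jig (1 next to the control panel, 4 next to the hinge, 58 mm apart): where the middle of a seated opener's wood belongs. x: away from the robot, as the loop must point; y: to the hinge; z up. Slots: see cradle 2.
- cradle2 (a point): cradle 2 of 4 in the plywood jig (1 next to the control panel, 4 next to the hinge, 58 mm apart): where the middle of a seated opener's wood belongs. x: away from the robot, as the loop must point; y: to the hinge; z up. A cradle is a U slot 33 mm wide, 16 deep in each of two strips whose middles are 30 mm before and behind this point: 54 mm clear between them for fingers. Strip tops 6 mm above this point.
- cradle3 (a point): cradle 3 of 4 in the plywood jig (1 next to the control panel, 4 next to the hinge, 58 mm apart): where the middle of a seated opener's wood belongs. x: away from the robot, as the loop must point; y: to the hinge; z up. All strips are 6 mm thick. A stop strip 52 mm before this point and one with 20 mm wide neck slots 52 mm behind leave the wood 4 mm play along x.
- cradle4 (a point): cradle 4 of 4 in the plywood jig (1 next to the control panel, 4 next to the hinge, 58 mm apart): where the middle of a seated opener's wood belongs. x: away from the robot, as the loop must point; y: to the hinge; z up. The bed lies 35 mm below this point.
- engraver: desktop laser engraver, fixed: grey base 310 x 410 x 45 mm, origin on the table under the middle of the bed; x away from the robot, y to the left, towards the guard's hinge. The plywood jig of upright strips stands on the bed; the control panel with the keys is the deck on the right. The gantry with the blue laser head is parked at the back, 85 mm or more behind the cradle points.
- guard (a joint): angle of the amber see-through guard (rad): 0 shut, grows as its right edge swings up and left about the hinge, 1.92 at the open stop. Counterweights balance it at 1.0: below that it falls shut, above it swings open and rests on the stop. Damped; lifting needs 4 N at the rod. 264 x 280 mm, skirts 85 mm deep; shut, its top is 161 mm above the table, the weights behind the hinge up to 258 mm.
- guard_rod (a point): grip point of the guard's grab rod: black, round, 16 mm thick, 80 mm long, red end cap, sticking out of the guard's front arm towards the robot, parallel to the hinge. The grip point is 56 mm out along the rod, 65 mm in front of the guard's front plate, 150 mm from the hinge axis, and turns with the guard.
- guard_hinge (a point): fixed point on the hinge axis abreast of the rod's grip point, 155 mm above the table; axes as the engraver's. With the guard at angle a the rod's grip point lies at y = -150 mm cos a, z = 150 mm sin a in this frame.
- key_home_top (a point): middle of the top of the white key (home the axes, nearest the robot), a round spring key 24 mm across on the control panel at the engraver's right side; keys 50 mm apart
- key_frame_top (a point): middle of the top of the blue key (trace the frame, in the middle), a round spring key 24 mm across on the control panel at the engraver's right side; keys 50 mm apart
- key_start_top (a point): middle of the top of the green key (start, third from the robot), a round spring key 24 mm across on the control panel at the engraver's right side; keys 50 mm apart
- key_home (a joint): travel of the white key (m): 0 up, 0.006 fully down; springs back; fully down takes 4 N
- key_frame (a joint): travel of the blue key (m): 0 up, 0.006 fully down; springs back; fully down takes 4 N
- key_start (a joint): travel of the green key (m): 0 up, 0.006 fully down; springs back; fully down takes 4 N
- stop_key (a joint): travel of the big red emergency-stop key, 36 mm across, in a yellow collar at the far end of the panel, 120 mm beyond the green key (m): 0 up, 0.006 down
- glass: drinking glass, 68 mm across, 105 mm tall, origin under its middle, stands beyond the openers
- mug: white mug, 80 mm across, 90 mm tall, origin under its middle, stands near the robot on the right
There are look-alikes about, which are no part of the job. Leave any purple or turquoise look-alike of the part that bears opener4_mid alone. What is shaped like the part that bears opener1_mid but pink is not meant.

How it is judged (in metres and radians):
On the way, in this order (a step that is already met when the one before it is completed fails the run):
1. the guard rests open by itself (value of joint guard above 1.75 rad and contact force between the fingers and anything else below 0.2 N), for 0.3 s.
2. every opener is seated in a cradle and let go, the guard still open (all of step 1 and angle between each of opener1_mid, opener2_mid, opener3_mid, opener4_mid's own z axis and vertical below 0.06 rad and angle between the x axis of each of opener1_mid, opener2_mid, opener3_mid, opener4_mid and the x axis of engraver, either way round below 0.1 rad and x of engraver in the frame of opener1_mid above 0.005 m and (distance between opener1_mid and cradle1 below 0.007 m or distance between opener1_mid and cradle2 below 0.007 m or distance between opener1_mid and cradle3 below 0.007 m or distance between opener1_mid and cradle4 below 0.007 m) and x of engraver in the frame of opener2_mid above 0.005 m and (distance between opener2_mid and cradle1 below 0.007 m or distance between opener2_mid and cradle2 below 0.007 m or distance between opener2_mid and cradle3 below 0.007 m or distance between opener2_mid and cradle4 below 0.007 m) and x of engraver in the frame of opener3_mid above 0.005 m and (distance between opener3_mid and cradle1 below 0.007 m or distance between opener3_mid and cradle2 below 0.007 m or distance between opener3_mid and cradle3 below 0.007 m or distance between opener3_mid and cradle4 below 0.007 m) and x of engraver in the frame of opener4_mid above 0.005 m and (distance between opener4_mid and cradle1 below 0.007 m or distance between opener4_mid and cradle2 below 0.007 m or distance between opener4_mid and cradle3 below 0.007 m or distance between opener4_mid and cradle4 below 0.007 m)), for 0.2 s.
3. the guard is fully down over the seated openers (value of joint guard below 0.03 rad and angle between each of opener1_mid, opener2_mid, opener3_mid, opener4_mid's own z axis and vertical below 0.06 rad and angle between the x axis of each of opener1_mid, opener2_mid, opener3_mid, opener4_mid and the x axis of engraver, either way round below 0.1 rad and x of engraver in the frame of opener1_mid above 0.005 m and (distance between opener1_mid and cradle1 below 0.007 m or distance between opener1_mid and cradle2 below 0.007 m or distance between opener1_mid and cradle3 below 0.007 m or distance between opener1_mid and cradle4 below 0.007 m) and x of engraver in the frame of opener2_mid above 0.005 m and (distance between opener2_mid and cradle1 below 0.007 m or distance between opener2_mid and cradle2 below 0.007 m or distance between opener2_mid and cradle3 below 0.007 m or distance between opener2_mid and cradle4 below 0.007 m) and x of engraver in the frame of opener3_mid above 0.005 m and (distance between opener3_mid and cradle1 below 0.007 m or distance between opener3_mid and cradle2 below 0.007 m or distance between opener3_mid and cradle3 below 0.007 m or distance between opener3_mid and cradle4 below 0.007 m) and x of engraver in the frame of opener4_mid above 0.005 m and (distance between opener4_mid and cradle1 below 0.007 m or distance between opener4_mid and cradle2 below 0.007 m or distance between opener4_mid and cradle3 below 0.007 m or distance between opener4_mid and cradle4 below 0.007 m)), for 0.1 s.
4. the white key is pressed (value of joint key_home above 0.004 m and value of joint guard below 0.03 rad), for 0.05 s.
5. the blue key is pressed, the white one up again (value of joint key_frame above 0.004 m and value of joint key_home below 0.0015 m and value of joint guard below 0.03 rad), for 0.05 s.
6. the green key is pressed, the others up (value of joint key_start above 0.004 m and value of joint each of key_home, key_frame below 0.0015 m and value of joint guard below 0.03 rad), for 0.05 s.
At the end, for the whole second after the job is handed in: Every opener present is seated in a cradle (middle of its wood within 7 mm of the cradle point, level, in line with the cradle within 0.1 rad, loop pointing away from the robot), the guard is fully down (within 0.03 rad) and all keys are up again (all of step 3 and value of joint each of key_home, key_frame, key_start below 0.0015 m); the robot touches nothing.
It fails at once if the green start key is pressed while the guard is up (more than 0.1 rad) (value of joint key_start above 0.003 m and value of joint guard above 0.1 rad).
It fails at once if the red emergency stop is pressed (value of joint stop_key above 0.003 m).
It fails at once if two keys are down together (value of joint each of key_home, key_frame above 0.004 m or value of joint each of key_frame, key_start above 0.004 m or value of joint each of key_home, key_start above 0.004 m).
It fails at once if the glass or mug is knocked over or pushed more than 5 cm (distance of any of glass, mug from where it was at the start of the episode above 0.05 m or angle between any of glass, mug's own z axis and vertical above 0.5 rad).
Of opener1, opener2, opener3, opener4 only 3 to 4 are there at a start; the rules pass over those that are not, and their reading is None.
At some moment in a run one of opener1, opener2, opener3, opener4 may be knocked a few centimetres aside while the robot is not near it.
Once in a run the grip may slacken for a moment while it holds something.
It also fails if it takes over 210 s, if anything falls off the work surface, if the arm or the gripper's body presses on something with over 40 N, if the wrist force passes 120 N, or if a joint passes its speed limit or range.

## Working session

There is one attempt and no reset: what is moved stays moved. The work goes in short steps, Python scripts to look and compute and a tool call to move; the robot and the scene stay as the last step left them, time stands still between calls to the robot, and variables do not carry over. Pictures are saved under pics/ and viewed, at most 14 in all, crops included, and the job is handed in when it is done.

Besides the shell and the picture viewer there is one more tool, called after "Call:" by a JSON object that holds its "fn" and its "kwargs", one argument or row to a line. servo_tool: Moves the arm, as the interface text tells. Its arguments: {"type":"object","properties":{"plan":{"type":"array","items":{"type":"object","properties":{"xyz":{"type":"array","items":{"type":"number"}},"twist":{"type":"array","items":{"type":"number"}},"jaw":{"type":"number"}}}},"newtons":{"type":"number"}},"required":["plan"]}

```bash
ls; mkdir -p pics
cat > h.py <<'E'
import numpy as np, cv2
from cell import env
from scipy.spatial.transform import Rotation as Rn
def cam(n):
    return env.read_camera(n)
def save(c,fn,crop=None,s=1):
    im=c['img'][:,:,::-1]
    if crop: im=im[crop[1]:crop[3],crop[0]:crop[2]]
    cv2.imwrite('pics/'+fn,cv2.resize(im,None,fx=s,fy=s,interpolation=cv2.INTER_CUBIC))
def onz(c,uv,z):
    d=np.linalg.inv(c['camera_matrix'])@np.array([uv[0],uv[1],1.]); R=np.array(c['R']);o=-R.T@np.array(c['t']); d=R.T@d
    return o+d*(z-o[2])/d[2]
def proj(c,X):
    p=np.array(c['camera_matrix'])@(np.array(c['R'])@np.array(X)+np.array(c['t'])); return p[:2]/p[2]
E
python3 - <<'E'
from h import *
for n in ['top','scene']:
    c=cam(n); save(c,n+'0.png',s=1.25); print(n,-np.array(c['R']).T@c['t'])
print(env.get_obs())
E
```

```text
pics
top [ 0.37833268 -0.15931881  1.4998645 ]
scene [ 1.18953428 -0.61926895  1.07447709]
{'time_s': 0.1, 'qpos': array([-68.46401373,  18.43525009,  -4.01509335,  83.16695388,
         1.29408936,  78.54176525,  -3.26037134]), 'joint_velocities': array([-0.08568512, -0.06922685,  0.06428593, -0.13260186, -0.09075281,
       -0.05285017,  0.04380288]), 'effort': array([-1.04813564e-04, -4.92570305e+01, -4.05689422e-01, -3.13397205e+01,
       -6.40074327e-02,  3.95413698e-02,  7.64173092e-05]), 'tool_pos': array([0.23002495, 0.60774579, 0.40377399]), 'tool_rot': array([-1.79901210e+02,  4.70526920e-03,  1.59272622e+02]), 'force': array([-0.44796772,  0.40633321, -0.39520415]), 'wrist_torque': array([0.00946845, 0.00309249, 0.07059363]), 'grasp_force': 0.0, 'grip_width': 0.08640570255250189}
```

View pics/top0.png

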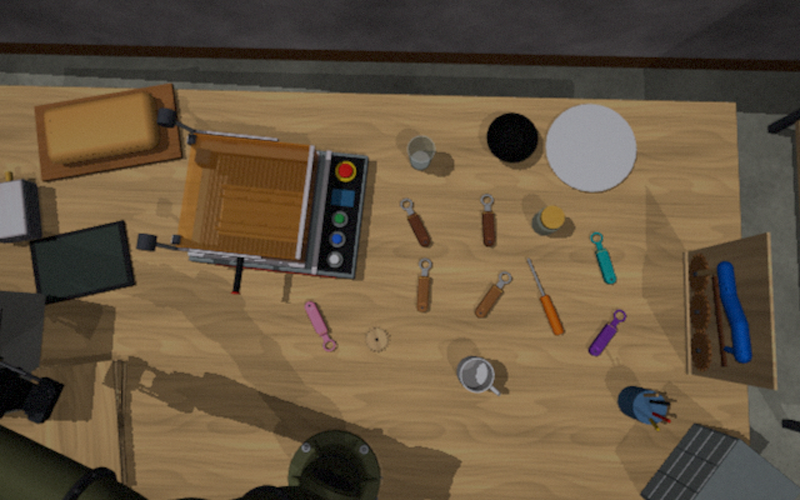

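View pics/scene0.png

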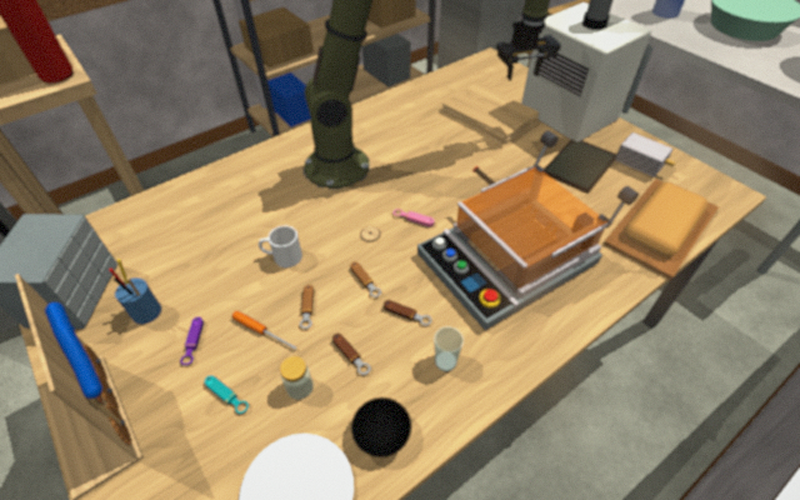

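```bash
cat >> h.py <<'E'
def mask(c,lo,hi,roi=None):
    hsv=cv2.cvtColor(c['img'],cv2.COLOR_RGB2HSV); m=cv2.inRange(hsv,np.array(lo),np.array(hi))
    if roi:
        k=np.zeros_like(m); k[roi[1]:roi[3],roi[0]:roi[2]]=1; m*=k
    return m
def blob(m):
    n,l,s,ce=cv2.connectedComponentsWithStats(m); 
    if n<2: return None
    i=1+np.argmax(s[1:,4]); return ce[i],s[i,4],(l==i)
def tri(ca,ua,cb,ub):
    A=[];
    for c,u in((ca,ua),(cb,ub)):
        P=np.array(c['camera_matrix'])@np.c_[c['R'],c['t']]
        A+=[u[0]*P[2]-P[0],u[1]*P[2]-P[1]]
    X=np.linalg.svd(np.array(A))[2][3]; return X[:3]/X[3]
E
python3 - <<'E'
from h import *
t=cam('top'); s=cam('scene'); np.set_printoptions(precision=4,suppress=True)
for n,lo,hi,rt,rs in [('white',(0,0,110),(180,60,255),(260,200,275,214),(342,187,360,202)),('blue',(100,100,60),(130,255,255),(262,184,280,200),(350,195,370,211)),('green',(45,60,40),(85,255,255),(262,168,282,183),(358,204,380,222)),('red',(0,150,80),(6,255,255),(266,130,286,146),(380,230,402,250)),('cap',(0,130,50),(8,255,255),(180,225,196,240),(372,128,400,150))]:
    a=blob(mask(t,lo,hi,rt)); b=blob(mask(s,lo,hi,rs))
    print(n,a and (a[0],a[1]),b and (b[0],b[1]), a and b and tri(t,a[0],s,b[0]))
X={}
for n,roi in [('d1',(315,150,350,200)),('d2',(375,150,400,200)),('b1',(325,200,352,252)),('b2',(375,212,415,258))]:
    hsv=cv2.cvtColor(t['img'],cv2.COLOR_RGB2HSV)
    x0,y0,x1,y1=roi; sub=hsv[y0:y1,x0:x1]; print(n,hsv[(y0+y1)//2,(x0+x1)//2-4:(x0+x1)//2+5].tolist(), np.median(sub.reshape(-1,3),axis=0))
save(t,'eng.png',(130,70,310,240),4.4)
print(proj(t,(0.2,0,0)),proj(t,(.4,0,0)),proj(t,(.4,.2,0)))
E
```

```text
white (array([266.9362, 206.7021]), np.int32(47)) (array([350.6667, 192.4267]), np.int32(75)) [0.5216 0.013  0.0649]
blue (array([268.8246, 190.5614]), np.int32(57)) (array([360.1837, 201.2245]), np.int32(49)) [0.5716 0.0104 0.0653]
green (array([271.1034, 174.4138]), np.int32(58)) (array([369.283 , 210.6981]), np.int32(53)) [0.6214 0.0059 0.0658]
red (array([275.8901, 135.9231]), np.int32(91)) (array([392.3506, 235.7273]), np.int32(77)) [ 0.7415 -0.0041  0.0645]
cap (array([187.4, 233.8]), np.int32(10)) None None
d1 [[11, 208, 71], [9, 181, 76], [12, 179, 77], [9, 176, 77], [8, 152, 74], [8, 163, 72], [9, 166, 77], [12, 165, 68], [17, 129, 73]] [ 17. 115. 145.]
d2 [[17, 117, 142], [17, 114, 136], [17, 118, 99], [10, 160, 62], [10, 175, 73], [10, 162, 77], [10, 173, 78], [10, 172, 74], [8, 151, 76]] [ 17. 116. 137.]
b1 [[17, 125, 122], [14, 167, 107], [14, 164, 115], [14, 163, 111], [13, 161, 111], [14, 177, 108], [14, 169, 107], [14, 169, 107], [14, 169, 98]] [ 17. 115. 142.]
b2 [[13, 159, 112], [13, 172, 107], [14, 163, 108], [13, 169, 110], [15, 164, 106], [14, 168, 105], [14, 156, 106], [13, 164, 107], [15, 165, 94]] [ 17. 115. 143.]
[269.1905 313.3277] [271.8304 247.7429] [207.8922 245.8918]
```

View pics/eng.png

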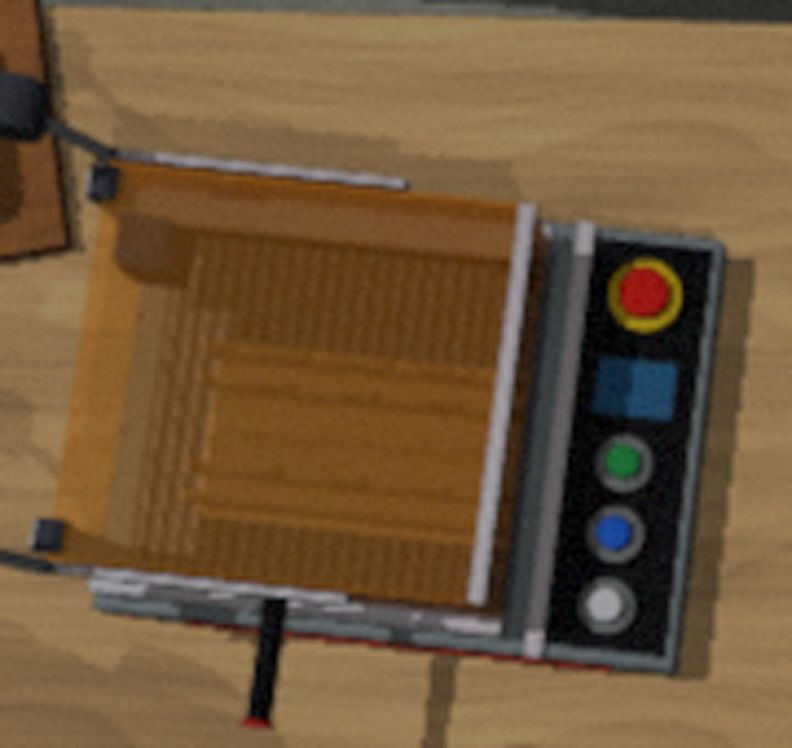

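```bash
cat >> h.py <<'E'
np.set_printoptions(precision=4,suppress=True)
EX=np.array([.997,-.0775]);EY=np.array([.0775,.997]);YAW=175.55
def goto(p,yaw=YAW,pitch=0,roll=180,G=.164):
    """grasp point target -> tool-frame shift (cm) and rotvec (deg)"""
    o=env.get_obs(); R0=Rn.from_euler('xyz',o['tool_rot'],degrees=True); R1=Rn.from_euler('xyz',[roll,pitch,yaw],degrees=True)
    tcp=np.array(p)-R1.apply([0,0,G])
    return R0.inv().apply(tcp-o['tool_pos'])*100,(R0.inv()*R1).as_rotvec(degrees=True)
def gp(G=.164):
    o=env.get_obs(); return o['tool_pos']+Rn.from_euler('xyz',o['tool_rot'],degrees=True).apply([0,0,G])
def openers(c,z=.02):
    """brown/dark handles in the top picture: middle, yaw"""
    hsv=cv2.cvtColor(c['img'],cv2.COLOR_RGB2HSV); out=[]
    m=cv2.inRange(hsv,(5,135,45),(16,230,128)); m[:,:299]=0; m[:140]=0;m[275:]=0;m[:,425:]=0
    m=cv2.morphologyEx(m,cv2.MORPH_OPEN,np.ones((3,3)))
    n,l,s,ce=cv2.connectedComponentsWithStats(m)
    for i in range(1,n):
        if 150<s[i,4]<900:
            pts=cv2.findNonZero((l==i).astype(np.uint8)).reshape(-1,2)
            W=np.array([onz(c,p,z)[:2] for p in pts]); mu=W.mean(0); w,v=np.linalg.eigh(np.cov(W.T)); a=v[:,1]
            a=a*np.sign(a[0]); e=(W-mu)@a; q=(W-mu)@v[:,0]
            V=np.median(hsv[l==i][:,2])
            out.append((mu,np.degrees(np.arctan2(a[1],a[0])),np.ptp(e),np.ptp(q),s[i,4],V,ce[i]))
    return out
E
python3 - <<'E'
from h import *
t=cam('top')
for o in openers(t): print(o)
f=lambda u,v,z: onz(t,(130+u/4.4,70+v/4.4),z)
print('cap',f(258,722,.155),'root',f(275,605,.155))
print('base R far',f(722,242,.045),'near',f(675,670,.045),'nearleft',f(95,605,.045))
E
```

```text
(array([ 0.615 , -0.3635]), np.float64(3.5313549726423537), np.float64(0.07569456950372774), np.float64(0.027966042062496976), np.int32(212), np.float64(75.0), array([390.316 , 181.6981]))
(array([ 0.6064, -0.19  ]), np.float64(27.817103787751922), np.float64(0.07741989033814534), np.float64(0.028056032504149613), np.int32(210), np.float64(76.0), array([334.6   , 182.9143]))
(array([ 0.4458, -0.2049]), np.float64(-2.8292042501678236), np.float64(0.08723552974472829), np.float64(0.027455392125520332), np.int32(231), np.float64(108.0), array([338.1732, 234.632 ]))
(array([ 0.4306, -0.3643]), np.float64(-33.41410760328195), np.float64(0.08727380022086903), np.float64(0.029462619630694888), np.int32(244), np.float64(107.0), array([389.9713, 241.0615]))
cap [0.4292 0.219  0.155 ] root [0.5044 0.2126 0.155 ]
base R far [ 0.7817 -0.0588  0.045 ] near [ 0.4773 -0.0369  0.045 ] nearleft [0.5112 0.3687 0.045 ]
```

Run:
```python
from h import *
print(gp(),goto((.453,.217,.25)))
```

```text
[0.23   0.6077 0.2402] (array([-34.6836, -28.6625,  -0.9496]), array([ -0.0499,  -0.0031, -16.2817]))
```

Call:
{"fn": "servo_tool", "kwargs": {
  "plan": [
    {"xyz":[-35,-28.7,-0.9],"twist":[0,0,-16.3],"jaw":0},
    {"xyz":[-35,-28.7,-0.9],"twist":[0,0,-16.3],"jaw":0},
    {"xyz":[-35,-28.7,-0.9],"twist":[0,0,-16.3],"jaw":0},
    {"xyz":[-35,-28.7,-0.9],"twist":[0,0,-16.3],"jaw":0},
    {"xyz":[-35,-28.7,-0.9],"twist":[0,0,-16.3],"jaw":0},
    {"xyz":[-35,-28.7,-0.9],"twist":[0,0,-16.3],"jaw":0},
    {"xyz":[-35,-28.7,-0.9],"twist":[0,0,-16.3],"jaw":0},
    {"xyz":[-35,-28.7,-0.9],"twist":[0,0,-16.3],"jaw":0},
    {"xyz":[-35,-28.7,-0.9],"twist":[0,0,-16.3],"jaw":0},
    {"xyz":[-35,-28.7,-0.9],"twist":[0,0,-16.3],"jaw":0}
  ]
}}

```text
time_s: 1.08
tool_pos: [0.4384, 0.2448, 0.4133]
tool_rot: [180.0, 0.0, 175.6]
force: [1.1, 0.5, -0.4]
grip_width: 0.0868
grasp_force: 0.0
```

Run:
```python
from h import *
print(gp(),goto((.453,.217,.157)),env.get_obs()['tool_rot'])
c=cam('wrist'); save(c,'w1.png'); print(proj(c,(.453,.217,.155)),proj(c,(.4292,.219,.155)))
```

```text
[0.4385 0.2449 0.2493] (array([-1.6656, -2.6642,  9.2321]), array([0.0405, 0.0268, 0.0241])) [179.9595   0.0268 175.5741]
[287.273  225.3688] [286.576 198.303]
```

View pics/w1.png

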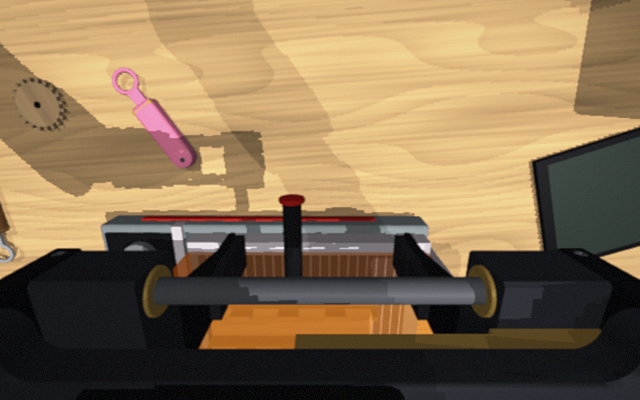

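Call:
{"fn": "servo_tool", "kwargs": {
  "plan": [
    {"xyz":[-1.7,-2.2,0],"twist":[0,0,0],"jaw":0},
    {"xyz":[-1.7,-2.2,4],"twist":[0,0,0],"jaw":0},
    {"xyz":[-1.7,-2.2,8],"twist":[0,0,0],"jaw":0},
    {"xyz":[-1.7,-2.2,9.2],"twist":[0,0,0],"jaw":0},
    {"xyz":[-1.7,-2.2,9.2],"twist":[0,0,0],"jaw":0.8},
    {"xyz":[-1.7,-2.2,9.2],"twist":[0,0,0],"jaw":1},
    {"xyz":[-1.7,-2.2,9.2],"twist":[0,0,0],"jaw":1},
    {"xyz":[-1.7,-2.2,9.2],"twist":[0,0,0],"jaw":1},
    {"xyz":[-1.7,-2.2,9.2],"twist":[0,0,0],"jaw":1},
    {"xyz":[-1.7,-2.2,9.2],"twist":[0,0,0],"jaw":1}
  ],
  "newtons": 20
}}

```text
time_s: 1.97
tool_pos: [0.4535, 0.224, 0.3224]
tool_rot: [179.9, 0.1, 175.6]
force: [0.3, 0.0, 0.4]
grip_width: 0.0549
grasp_force: 0.0
```

Call:
{"fn": "servo_tool", "kwargs": {
  "plan": [
    {"xyz":[0,0,0.2],"jaw":1},
    {"xyz":[0,0,0.2],"jaw":1},
    {"xyz":[0,0,0.2],"jaw":1},
    {"xyz":[0,0,0.2],"jaw":1},
    {"xyz":[0,0,0.2],"jaw":1},
    {"xyz":[0,0,0.2],"jaw":1},
    {"xyz":[0,0,0.2],"jaw":1},
    {"xyz":[0,0,0.2],"jaw":1},
    {"xyz":[0,0,0.2],"jaw":1},
    {"xyz":[0,0,0.2],"jaw":1}
  ]
}}

```text
validation failed for argument at $.pl...
```

Twist is required in every row.

Call:
{"fn": "servo_tool", "kwargs": {
  "plan": [
    {"xyz":[0,0,0.2],"twist":[0,0,0],"jaw":1},
    {"xyz":[0,0,0.2],"twist":[0,0,0],"jaw":1},
    {"xyz":[0,0,0.2],"twist":[0,0,0],"jaw":1},
    {"xyz":[0,0,0.2],"twist":[0,0,0],"jaw":1},
    {"xyz":[0,0,0.2],"twist":[0,0,0],"jaw":1},
    {"xyz":[0,0,0.2],"twist":[0,0,0],"jaw":1},
    {"xyz":[0,0,0.2],"twist":[0,0,0],"jaw":1},
    {"xyz":[0,0,0.2],"twist":[0,0,0],"jaw":1}
  ]
}}

```text
time_s: 2.63
tool_pos: [0.4532, 0.2215, 0.3189]
tool_rot: [-179.8, -0.1, 175.5]
force: [-1.7, -5.1, 3.8]
grip_width: 0.0154
grasp_force: 20.0
```

Call:
{"fn": "servo_tool", "kwargs": {
  "plan": [
    {"xyz":[0,0.0,-1.5],"twist":[0,0,0],"jaw":1},
    {"xyz":[0,0.2,-3.0],"twist":[0,0,0],"jaw":1},
    {"xyz":[0,0.6,-4.4],"twist":[0,0,0],"jaw":1},
    {"xyz":[0,1.1,-5.8],"twist":[0,0,0],"jaw":1},
    {"xyz":[0,1.7,-7.2],"twist":[0,0,0],"jaw":1},
    {"xyz":[0,2.5,-8.5],"twist":[0,0,0],"jaw":1},
    {"xyz":[0,3.4,-9.7],"twist":[0,0,0],"jaw":1},
    {"xyz":[0,4.4,-10.8],"twist":[0,0,0],"jaw":1},
    {"xyz":[0,5.5,-11.8],"twist":[0,0,0],"jaw":1},
    {"xyz":[0,6.7,-12.6],"twist":[0,0,0],"jaw":1}
  ]
}}

```text
time_s: 3.47
tool_pos: [0.4589, 0.2852, 0.4469]
tool_rot: [-179.4, -0.1, 175.3]
force: [-6.4, -15.7, 13.6]
grip_width: 0.0153
grasp_force: 20.0
```

Call:
{"fn": "servo_tool", "kwargs": {
  "plan": [
    {"xyz":[0,1.3,-0.7],"twist":[0,0,0],"jaw":1},
    {"xyz":[0,2.6,-1.3],"twist":[0,0,0],"jaw":1},
    {"xyz":[0,4.0,-1.8],"twist":[0,0,0],"jaw":1},
    {"xyz":[0,5.5,-2.2],"twist":[0,0,0],"jaw":1},
    {"xyz":[0,7.0,-2.4],"twist":[0,0,0],"jaw":1},
    {"xyz":[0,8.5,-2.4],"twist":[0,0,0],"jaw":1},
    {"xyz":[0,10.0,-2.3],"twist":[0,0,0],"jaw":1},
    {"xyz":[0,11.0,-2.1],"twist":[0,0,0],"jaw":1},
    {"xyz":[0,11.8,-1.9],"twist":[0,0,0],"jaw":1},
    {"xyz":[0,11.8,-1.9],"twist":[0,0,0],"jaw":1}
  ]
}}

```text
time_s: 4.3
tool_pos: [0.4681, 0.4104, 0.4633]
tool_rot: [179.9, 0.2, 175.6]
force: [6.3, 3.5, -0.9]
grip_width: 0.0154
grasp_force: 20.0
```

Call:
{"fn": "servo_tool", "kwargs": {
  "plan": [
    {"xyz":[0,0.5,0],"twist":[0,0,0],"jaw":0},
    {"xyz":[0,0.5,0],"twist":[0,0,0],"jaw":0},
    {"xyz":[0,0.5,0],"twist":[0,0,0],"jaw":0},
    {"xyz":[0,0.5,0],"twist":[0,0,0],"jaw":0},
    {"xyz":[0,0.5,0],"twist":[0,0,0],"jaw":0},
    {"xyz":[0,0.5,-4],"twist":[0,0,0],"jaw":0},
    {"xyz":[0,0.5,-8],"twist":[0,0,0],"jaw":0},
    {"xyz":[-0.5,0.5,-9],"twist":[0,0,0],"jaw":0},
    {"xyz":[0,-3,-9],"twist":[0,0,0],"jaw":0},
    {"xyz":[0,-7,-9],"twist":[0,0,0],"jaw":0}
  ]
}}

```text
time_s: 5.13
tool_pos: [0.4609, 0.3397, 0.5541]
tool_rot: [-180.0, -0.0, 175.8]
force: [0.3, 0.1, -0.8]
grip_width: 0.074
grasp_force: 0.0
```

Call:
{"fn": "servo_tool", "kwargs": {
  "plan": [
    {"xyz":[0,-4,0],"twist":[0,0,0],"jaw":0},
    {"xyz":[0,-8,0],"twist":[0,0,0],"jaw":0},
    {"xyz":[0,-12,0],"twist":[0,0,0],"jaw":0},
    {"xyz":[0,-16,0],"twist":[0,0,0],"jaw":0},
    {"xyz":[0,-20,0],"twist":[0,0,0],"jaw":0},
    {"xyz":[0,-24,0],"twist":[0,0,0],"jaw":0},
    {"xyz":[0,-28,0],"twist":[0,0,0],"jaw":0},
    {"xyz":[0,-32,0],"twist":[0,0,0],"jaw":0},
    {"xyz":[0,-36,0],"twist":[0,0,0],"jaw":0},
    {"xyz":[0,-40,0],"twist":[0,0,0],"jaw":0}
  ]
}}

```text
time_s: 5.97
tool_pos: [0.4297, -0.0635, 0.5544]
tool_rot: [180.0, 0.0, 175.5]
force: [0.5, -0.5, 0.5]
grip_width: 0.0868
grasp_force: 0.0
```

Run:
```python
from h import *
print(gp())
t=cam('top'); save(t,'top2.png',(120,60,420,280),2.6)
for o in openers(t): print(o[:4],o[6])
s=cam('scene'); cv2.imwrite('pics/x.png',s['img'][:,:,::-1]); np.savez('scene2.npz',img=s['img'],camera_matrix=s['camera_matrix'],R=s['R'],t=s['t']); save(s,'sc2.png',(310,60,530,280),2.7)
```

```text
[ 0.4297 -0.0633  0.3904]
(array([ 0.6152, -0.3633]), np.float64(2.7306548306269525), np.float64(0.07563243925531413), np.float64(0.02761284976815653)) [390.2727 181.6364]
(array([ 0.6063, -0.19  ]), np.float64(28.41688870724712), np.float64(0.07734144874640009), np.float64(0.027126077281697365)) [334.6   182.961]
(array([ 0.4497, -0.2057]), np.float64(0.9089551811251667), np.float64(0.07079491934052666), np.float64(0.02757075240250695)) [338.4645 233.3661]
(array([ 0.4314, -0.3647]), np.float64(-35.912397479349835), np.float64(0.08283757522712717), np.float64(0.02851534503516679)) [390.0885 240.8009]
```

View pics/top2.png

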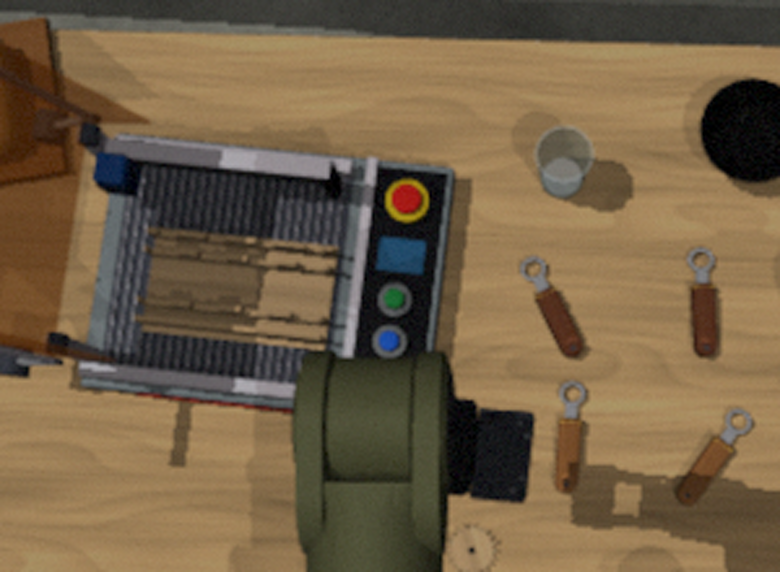

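View pics/sc2.png

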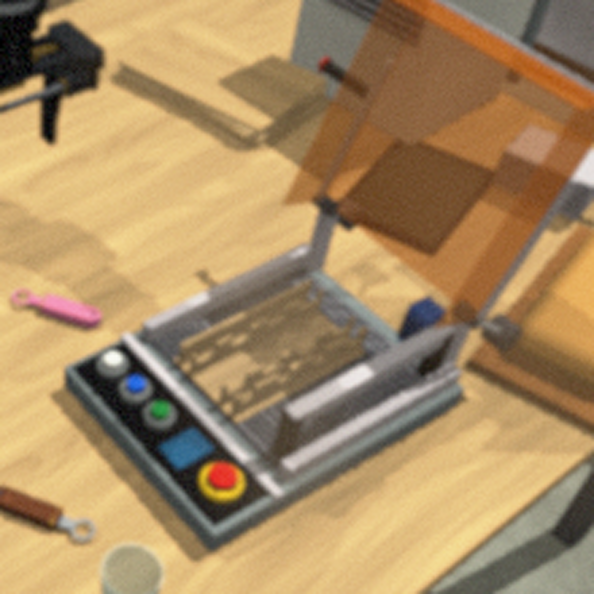

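Call:
{"fn": "servo_tool", "kwargs": {
  "plan": [
    {"xyz":[-25,20,3],"twist":[0,0,0],"jaw":0},
    {"xyz":[-25,20,3],"twist":[0,0,0],"jaw":0},
    {"xyz":[-25,20,3],"twist":[0,0,0],"jaw":0},
    {"xyz":[-25,20,3],"twist":[0,0,0],"jaw":0},
    {"xyz":[-25,20,3],"twist":[0,0,0],"jaw":0},
    {"xyz":[-25,20,3],"twist":[0,0,0],"jaw":0},
    {"xyz":[-25,20,3],"twist":[0,0,0],"jaw":0},
    {"xyz":[-25,20,3],"twist":[0,0,0],"jaw":0},
    {"xyz":[-25,20,3],"twist":[0,0,0],"jaw":0},
    {"xyz":[-25,20,3],"twist":[0,0,0],"jaw":0}
  ]
}}

```text
time_s: 6.9
tool_pos: [0.6966, 0.1213, 0.5212]
tool_rot: [-179.9, -0.3, 175.7]
force: [0.6, -0.4, -0.7]
grip_width: 0.0874
grasp_force: 0.0
```

Run:
```python
from h import *
print(gp())
t=cam('wrist'); save(t,'w2.png',s=1.25); print(-np.array(t['R']).T@t['t'])
import pickle; pickle.dump(t,open('w2.pkl','wb'))
for p in [(.62,.15,.08),(.55,.15,.08),(.7,.15,.08)]: print(proj(t,p))
```

```text
[0.6959 0.121  0.3572]
[0.6155 0.1274 0.5008]
[337.1307 107.3745]
[333.9395  49.4959]
[340.4022 166.7091]
```

View pics/w2.png

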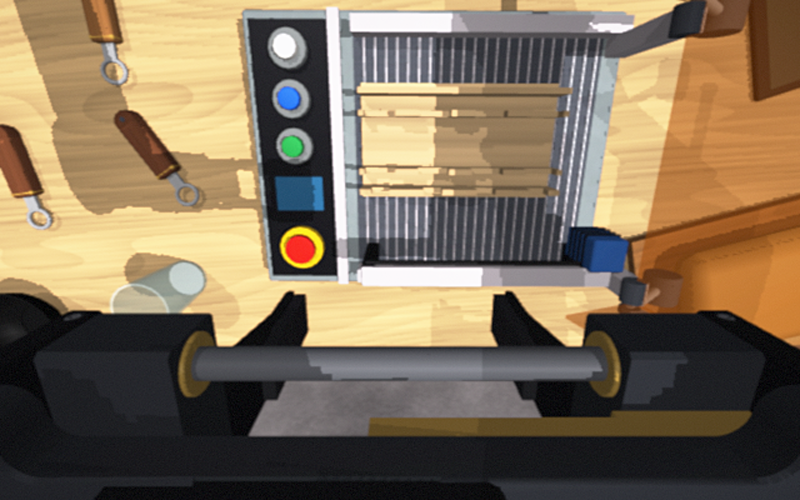

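Run:
```python
from h import *
import pickle; t=pickle.load(open('w2.pkl','rb')); save(t,'w2c.png',(278,60,468,165),4.2)
```

```text
(no output)
```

View pics/w2c.png

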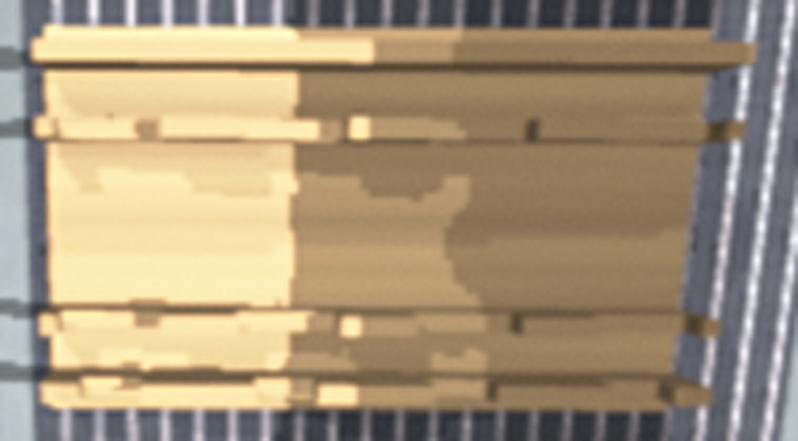

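Call:
{"fn": "servo_tool", "kwargs": {
  "plan": [
    {"xyz":[0,3,4],"twist":[0,0,0],"jaw":0},
    {"xyz":[0,3,8],"twist":[0,0,0],"jaw":0},
    {"xyz":[0,3,12],"twist":[0,0,0],"jaw":0},
    {"xyz":[0,3,15],"twist":[0,0,0],"jaw":0},
    {"xyz":[0,3,15],"twist":[0,0,0],"jaw":0},
    {"xyz":[0,3,15],"twist":[0,0,0],"jaw":0}
  ]
}}

```text
time_s: 7.45
tool_pos: [0.697, 0.1483, 0.3744]
tool_rot: [-180.0, -0.1, 175.5]
force: [0.5, 0.0, 0.7]
grip_width: 0.0869
grasp_force: 0.0
```

Run:
```python
from h import *
import pickle
t=cam('wrist'); pickle.dump(t,open('w3.pkl','wb')); print(gp())
im=t['img'][:,:,::-1]; print(proj(t,(.575,.06,.086)),proj(t,(.7,.25,.086)))
save(t,'w3.png',(220,20,500,240),2.8)
```

```text
[0.6985 0.1484 0.2131]
[198.7146  61.1315] [430.071  191.6627]
```

View pics/w3.png

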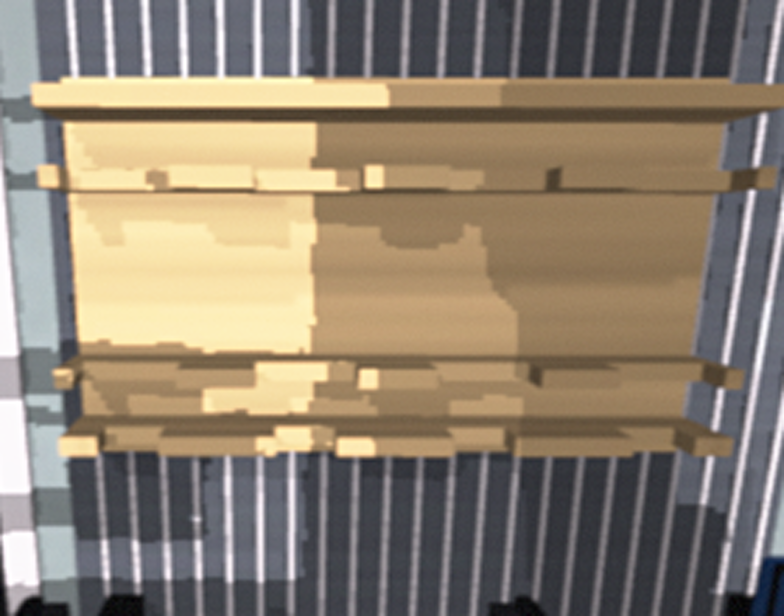

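Run:
```python
from h import *
import pickle; t=pickle.load(open('w3.pkl','rb'))
f=lambda u,v,z: onz(t,(220+u/2.8,20+v/2.8),z)
E=lambda p: np.array([p[:2]@EX,p[:2]@EY])*1000
print(-np.array(t['R']).T@t['t'])
for z in (.066,.076,.086):
    print('z',z)
    print(' x',[round(E(f(395,v,z))[0],1) for v in (96,178,378,443)])
    print(' neck y',[round(E(f(u,443,z))[1],1) for u in (62,100,160,275,335,455,515,630,680,730)])
    print(' stop y',[round(E(f(u,96,z))[1],1) for u in (33,790)])
    print(' front y',[round(E(f(u,178,z))[1],1) for u in (38,62,168,250,383,485,560,775)], 'rear',[round(E(f(u,378,z))[1],1) for u in (54,78,742)])
    print(' keys', [E(x) for x in ((.5216,.013),(.5716,.0104),(.6214,.0059))])
```

```text
[0.6159 0.1547 0.3538]
z 0.066
 x [np.float64(560.7), np.float64(584.5), np.float64(648.0), np.float64(670.6)]
 neck y [np.float64(127.0), np.float64(140.2), np.float64(161.0), np.float64(200.9), np.float64(221.8), np.float64(263.4), np.float64(284.2), np.float64(324.1), np.float64(341.5), np.float64(358.8)]
 stop y [np.float64(126.3), np.float64(360.1)]
 front y [np.float64(125.9), np.float64(133.5), np.float64(167.1), np.float64(193.1), np.float64(235.3), np.float64(267.6), np.float64(291.4), np.float64(359.5)] rear [np.float64(126.0), np.float64(134.1), np.float64(359.3)]
 keys [array([519.0277,  53.385 ]), array([569.0792,  54.6678]), array([619.0785,  54.0408])]
z 0.076
 x [np.float64(562.2), np.float64(585.1), np.float64(646.4), np.float64(668.3)]
 neck y [np.float64(129.6), np.float64(142.3), np.float64(162.5), np.float64(201.0), np.float64(221.1), np.float64(261.3), np.float64(281.4), np.float64(319.9), np.float64(336.6), np.float64(353.4)]
 stop y [np.float64(129.0), np.float64(354.6)]
 front y [np.float64(128.5), np.float64(135.9), np.float64(168.3), np.float64(193.4), np.f
[... 181 characters left out ...]
.0792,  54.6678]), array([619.0785,  54.0408])]
z 0.086
 x [np.float64(563.6), np.float64(585.7), np.float64(644.8), np.float64(665.9)]
 neck y [np.float64(132.2), np.float64(144.5), np.float64(163.9), np.float64(201.0), np.float64(220.4), np.float64(259.1), np.float64(278.5), np.float64(315.6), np.float64(331.8), np.float64(347.9)]
 stop y [np.float64(131.6), np.float64(349.1)]
 front y [np.float64(131.2), np.float64(138.3), np.float64(169.5), np.float64(193.7), np.float64(233.0), np.float64(263.1), np.float64(285.2), np.float64(348.6)] rear [np.float64(131.3), np.float64(138.9), np.float64(348.4)]
 keys [array([519.0277,  53.385 ]), array([569.0792,  54.6678]), array([619.0785,  54.0408])]
```

Run:
```python
from h import *
print(gp(),goto((.447,-.205,.2),179),env.get_obs()['qpos'])
```

```text
[0.6985 0.1484 0.2131] (array([ 22.2529, -37.1947,   1.2185]), array([ 0.0517,  0.1517, -3.5034])) [-32.1102  28.2233  26.2257  75.8191 -12.3316  78.5716  79.2961]
```

Call:
{"fn": "servo_tool", "kwargs": {
  "plan": [
    {"xyz":[2,-3.5,0],"twist":[0,0,0],"jaw":0},
    {"xyz":[22.2,-37.2,3],"twist":[0,0,-3.5],"jaw":0},
    {"xyz":[22.2,-37.2,3],"twist":[0,0,-3.5],"jaw":0},
    {"xyz":[22.2,-37.2,3],"twist":[0,0,-3.5],"jaw":0},
    {"xyz":[22.2,-37.2,3],"twist":[0,0,-3.5],"jaw":0},
    {"xyz":[22.2,-37.2,3],"twist":[0,0,-3.5],"jaw":0},
    {"xyz":[22.2,-37.2,3],"twist":[0,0,-3.5],"jaw":0},
    {"xyz":[22.2,-37.2,3],"twist":[0,0,-3.5],"jaw":0},
    {"xyz":[22.2,-37.2,3],"twist":[0,0,-3.5],"jaw":0},
    {"xyz":[22.2,-37.2,3],"twist":[0,0,-3.5],"jaw":0}
  ]
}}

```text
time_s: 8.33
tool_pos: [0.4582, -0.1919, 0.3497]
tool_rot: [180.0, 0.5, 179.0]
force: [1.0, -1.2, -0.2]
grip_width: 0.087
grasp_force: 0.0
```

Call:
{"fn": "servo_tool", "kwargs": {
  "plan": [
    {"xyz":[1.6,-2.6,3],"twist":[0,0,0],"jaw":0},
    {"xyz":[1.6,-2.6,3],"twist":[0,0,0],"jaw":0},
    {"xyz":[1.6,-2.6,3],"twist":[0,0,0],"jaw":0}
  ]
}}

```text
time_s: 8.58
tool_pos: [0.4416, -0.2176, 0.3181]
tool_rot: [180.0, 0.3, 178.7]
force: [1.3, 0.8, -0.2]
grip_width: 0.0871
grasp_force: 0.0
```

Run:
```python
from h import *
import pickle
print(gp(),env.get_obs()['tool_rot'])
c=cam('wrist'); pickle.dump(c,open('w4.pkl','wb')); save(c,'w4.png',(200,60,440,300),2.5)
for x in (.402,.447,.492,.537): print(proj(c,(x,-.205,.02)))
```

```text
[ 0.4423 -0.2175  0.1541] [179.9547   0.2717 178.6925]
[331.7789 149.7827]
[332.2215 196.9828]
[332.6245 239.9513]
[332.9929 279.2328]
```

View pics/w4.png

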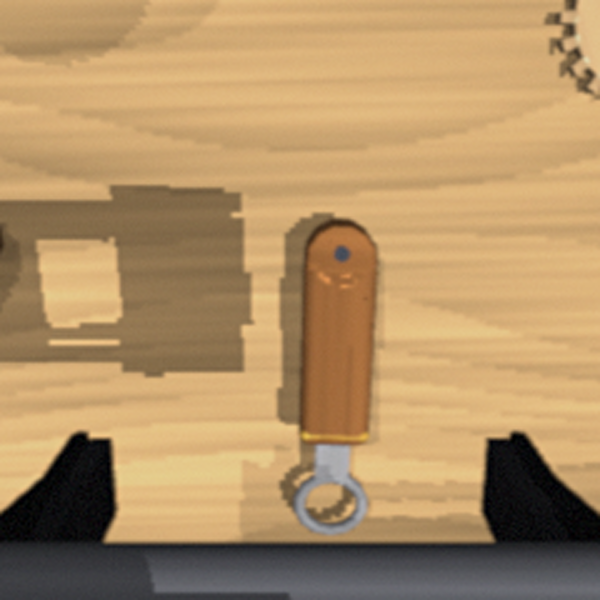

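```bash
cat >> h.py <<'E'
def wrist_op(c,guess,z=.02,smin=150,hmax=15):
    """refine opener handle near guess in wrist picture: mid, yaw, length, width"""
    hsv=cv2.cvtColor(c['img'],cv2.COLOR_RGB2HSV); m=cv2.inRange(hsv,(3,smin,35),(hmax,255,230)); m[245:]=0
    m=cv2.morphologyEx(m,cv2.MORPH_OPEN,np.ones((3,3)))
    n,l,s,ce=cv2.connectedComponentsWithStats(m); g=proj(c,(*guess,z))
    i=min((i for i in range(1,n) if s[i,4]>800),key=lambda i:np.hypot(*(ce[i]-g)))
    pts=cv2.findNonZero((l==i).astype(np.uint8)).reshape(-1,2); W=np.array([onz(c,p,z)[:2] for p in pts])
    mu=W.mean(0); a=np.linalg.eigh(np.cov(W.T))[1][:,1]; a*=np.sign(a[0]); b=np.array([-a[1],a[0]])
    e=(W-mu)@a; q=(W-mu)@b; lo,hi=np.percentile(e,[.3,99.7]); ql,qh=np.percentile(q,[2,98])
    tip=mu+a*hi; mid=tip-a*.045+b*(ql+qh)/2
    return dict(mid_from_tip=mid,mid=mu+a*(lo+hi)/2+b*(ql+qh)/2,yaw=np.degrees(np.arctan2(a[1],a[0])),L=hi-lo,w=qh-ql,box=s[i,:4])
E
python3 - <<'E'
from h import *
import pickle
c=pickle.load(open('w4.pkl','rb')); print(wrist_op(c,(.447,-.205)))
f=lambda u,v,z: onz(c,(200+u/2.5,60+v/2.5),z)
print(f(335,440,.02),f(342,226,.02),f(332,503,.01))
E
```

```text
{'mid_from_tip': array([ 0.4395, -0.2025]), 'mid': array([ 0.4429, -0.2027]), 'yaw': np.float64(-2.1990389261762), 'L': np.float64(0.08308046762132476), 'w': np.float64(0.024677331425446487), 'box': array([321, 149,  29,  85], dtype=int32)}
[ 0.4877 -0.2036  0.02  ] [ 0.4027 -0.2004  0.02  ] [ 0.5215 -0.2046  0.01  ]
```

Call:
{"fn": "servo_tool", "kwargs": {
  "plan": [
    {"xyz":[-0.2,1.5,3],"twist":[0,0,0.7],"jaw":0},
    {"xyz":[-0.2,1.5,7],"twist":[0,0,0.7],"jaw":0},
    {"xyz":[-0.2,1.5,10.5],"twist":[0,0,0.7],"jaw":0},
    {"xyz":[-0.2,1.5,12.5],"twist":[0,0,0.7],"jaw":0},
    {"xyz":[-0.2,1.5,13.2],"twist":[0,0,0.7],"jaw":0},
    {"xyz":[-0.2,1.5,13.2],"twist":[0,0,0.7],"jaw":0},
    {"xyz":[-0.2,1.5,13.2],"twist":[0,0,0.7],"jaw":0}
  ]
}}

```text
time_s: 9.22
tool_pos: [0.447, -0.1992, 0.1853]
tool_rot: [-180.0, 0.2, 178.5]
force: [-0.4, -0.2, 0.4]
grip_width: 0.0872
grasp_force: 0.0
```

Run:
```python
from h import *
print(gp(),env.get_obs()['tool_rot'],goto((.4445,-.2025,.021),178))
```

```text
[ 0.4476 -0.1993  0.0213] [-179.9712    0.2005  178.4767] (array([ 0.2437, -0.3317,  0.0327]), array([-0.028 ,  0.2006,  0.4766]))
```

Close and lift.

Call:
{"fn": "servo_tool", "kwargs": {
  "plan": [
    {"xyz":[0.3,-0.3,0],"twist":[0,0,0.5],"jaw":0},
    {"xyz":[0.3,-0.3,0],"twist":[0,0,0.5],"jaw":1},
    {"xyz":[0.3,-0.3,0],"twist":[0,0,0.5],"jaw":1},
    {"xyz":[0.3,-0.3,0],"twist":[0,0,0.5],"jaw":1},
    {"xyz":[0.3,-0.3,0],"twist":[0,0,0.5],"jaw":1},
    {"xyz":[0.3,-0.3,0],"twist":[0,0,0.5],"jaw":1},
    {"xyz":[0.3,-0.3,0],"twist":[0,0,0.5],"jaw":1},
    {"xyz":[0.3,-0.3,0],"twist":[0,0,0.5],"jaw":1},
    {"xyz":[0.3,-0.3,0],"twist":[0,0,0.5],"jaw":1},
    {"xyz":[0.3,-0.3,0],"twist":[0,0,0.5],"jaw":1}
  ],
  "newtons": 30
}}

```text
time_s: 10.05
tool_pos: [0.4418, -0.2025, 0.1834]
tool_rot: [180.0, -0.0, 177.9]
force: [-0.4, -0.3, 0.3]
grip_width: 0.035
grasp_force: 0.0
```

Run:
```python
from h import *
print(gp(),env.get_obs()['tool_rot'],env.get_obs()['grip_width'],env.get_obs()['force'])
# over cradle 4, tilted 15deg top to -y, 2 mm to the right
def cr(i,dz): 
    e=(.6152,.2404-.087+.058*(i-1)); p=e[0]*EX+e[1]*EY; return np.array([*p,.08+dz])
for i in (1,2,3,4): print(cr(i,0))
for r in (165,195): print(r,Rn.from_euler('xyz',[r,0,YAW],degrees=True).apply([0,0,1]),goto(cr(4,.12),YAW,0,r))
```

```text
[ 0.4418 -0.2024  0.0194] [179.9985  -0.0049 177.874 ] 0.035009828974735174 [-0.438  -0.2964  0.2767]
[0.6252 0.1053 0.08  ]
[0.6297 0.1631 0.08  ]
[0.6342 0.2209 0.08  ]
[0.6387 0.2787 0.08  ]
165 [ 0.0201  0.258  -0.9659] (array([-17.7196,  44.5758, -17.4987]), array([-14.9965,  -0.3091,   2.31  ]))
195 [-0.0201 -0.258  -0.9659] (array([-18.0638,  53.0581, -17.4985]), array([14.9994,  0.2993,  2.3113]))
```

Call:
{"fn": "servo_tool", "kwargs": {
  "plan": [
    {"xyz":[0,0,0],"twist":[0,0,0],"jaw":1},
    {"xyz":[0,0,0],"twist":[0,0,0],"jaw":1},
    {"xyz":[0,0,0],"twist":[0,0,0],"jaw":1},
    {"xyz":[0,0,-1],"twist":[0,0,0],"jaw":1},
    {"xyz":[0,0,-4],"twist":[0,0,0],"jaw":1},
    {"xyz":[0,0,-8],"twist":[0,0,0],"jaw":1},
    {"xyz":[0,0,-12],"twist":[0,0,0],"jaw":1},
    {"xyz":[0,0,-16],"twist":[0,0,0],"jaw":1},
    {"xyz":[0,0,-20],"twist":[0,0,0],"jaw":1}
  ]
}}

```text
time_s: 10.8
tool_pos: [0.4409, -0.2029, 0.3861]
tool_rot: [180.0, 0.0, 177.8]
force: [2.0, -0.4, -0.7]
grip_width: 0.0278
grasp_force: 30.0
```

Call:
{"fn": "servo_tool", "kwargs": {
  "plan": [
    {"xyz":[-17.7,44.6,2],"twist":[0,0,2.3],"jaw":1},
    {"xyz":[-17.7,44.6,2],"twist":[0,0,2.3],"jaw":1},
    {"xyz":[-17.7,44.6,2],"twist":[0,0,2.3],"jaw":1},
    {"xyz":[-17.7,44.6,2],"twist":[0,0,2.3],"jaw":1},
    {"xyz":[-17.7,44.6,2],"twist":[0,0,2.3],"jaw":1},
    {"xyz":[-17.7,44.6,2],"twist":[0,0,2.3],"jaw":1},
    {"xyz":[-17.7,44.6,2],"twist":[0,0,2.3],"jaw":1},
    {"xyz":[-17.7,44.6,2],"twist":[0,0,2.3],"jaw":1},
    {"xyz":[-17.7,44.6,2],"twist":[0,0,2.3],"jaw":1},
    {"xyz":[-17.7,44.6,2],"twist":[0,0,2.3],"jaw":1}
  ]
}}

```text
time_s: 11.63
tool_pos: [0.61, 0.1803, 0.3668]
tool_rot: [-180.0, 0.0, 175.6]
force: [0.5, -0.7, -0.2]
grip_width: 0.0278
grasp_force: 30.0
```

```bash
cat >> h.py <<'E'
def cr(i,dz=0):
    e=(.6152,.2404-.087+.058*(i-1)); return np.array([*(e[0]*EX+e[1]*EY),.08+dz])
E
python3 - <<'E'
from h import *
o=env.get_obs();print(gp(),o['tool_rot'],o['grip_width'],o['grasp_force'],o['qpos'])
print(goto(cr(4,.12),YAW,0,165))
E
```

```text
[0.6101 0.1803 0.2028] [-179.9997    0.0293  175.5589] 0.027755034105953997 29.973665177822113 [-36.7194  18.357   22.2651  89.0489  -7.1213  73.9708  72.0473]
(array([-2.1039,  5.7927,  0.8429]), array([-15.0002,   0.028 ,   0.0127]))
```

Call:
{"fn": "servo_tool", "kwargs": {
  "plan": [
    {"xyz":[-2.1,5.8,0.8],"twist":[-7,0,0],"jaw":1},
    {"xyz":[-2.1,5.8,0.8],"twist":[-15,0,0],"jaw":1},
    {"xyz":[-2.1,5.8,0.8],"twist":[-15,0,0],"jaw":1},
    {"xyz":[-2.1,5.8,0.8],"twist":[-15,0,0],"jaw":1},
    {"xyz":[-2.1,5.8,0.8],"twist":[-15,0,0],"jaw":1},
    {"xyz":[-2.1,5.8,0.8],"twist":[-15,0,0],"jaw":1}
  ]
}}

```text
time_s: 12.13
tool_pos: [0.6351, 0.2333, 0.3588]
tool_rot: [165.1, 0.0, 175.5]
force: [0.1, -0.8, -0.3]
grip_width: 0.0279
grasp_force: 30.0
```

```bash
cat >> h.py <<'E'
def held(c,smin=150,hmax=15,zt=.164):
    """butt of the held handle in the tool frame (mm); the middle lies 45 mm ahead (-x)"""
    o=env.get_obs(); T=Rn.from_euler('xyz',o['tool_rot'],degrees=True); 
    hsv=cv2.cvtColor(c['img'],cv2.COLOR_RGB2HSV); m=cv2.inRange(hsv,(3,smin,35),(hmax,255,230)); m[260:]=0; m[:,:240]=0; m[:,420:]=0
    m=cv2.morphologyEx(m,cv2.MORPH_OPEN,np.ones((3,3)))
    b=blob(m); v,u=np.nonzero(b[2]); r=v.min()
    K=np.linalg.inv(c['camera_matrix']); R=np.array(c['R']); org=T.inv().apply(-R.T@np.array(c['t'])-o['tool_pos'])
    def cast(p):
        d=T.inv().apply(R.T@(K@[p[0],p[1],1.])); return (org+d*(zt-org[2])/d[2])[:2]*1000
    return b[1],(u.min(),v.min(),u.max(),v.max()),cast((u[v<r+3].mean(),r)),[cast((u[v==k].min(),k))[1].round(1) for k in (r+15,r+30)],[cast((u[v==k].max(),k))[1].round(1) for k in (r+15,r+30)]
E
python3 - <<'E'
from h import *
o=env.get_obs();print(gp(),o['tool_rot'],o['grip_width'],o['grasp_force'])
c=cam('wrist'); print(held(c)); save(c,'w5.png',(220,100,440,300),3)
print(goto(cr(4,.06),YAW,0,165))
E
```

```text
[0.6385 0.2753 0.2003] [165.0885   0.0372 175.4789] 0.0278527617737889 29.974873065948486
(np.int32(2687), (np.int64(294), np.int64(190), np.int64(344), np.int64(259)), array([40.9322, -2.7621]), [np.float64(-11.0), np.float64(-11.1)], [np.float64(10.9), np.float64(11.6)])
(array([-0.0139, -1.279 ,  5.9191]), array([-0.0575,  0.0563, -0.0388]))
```

View pics/w5.png

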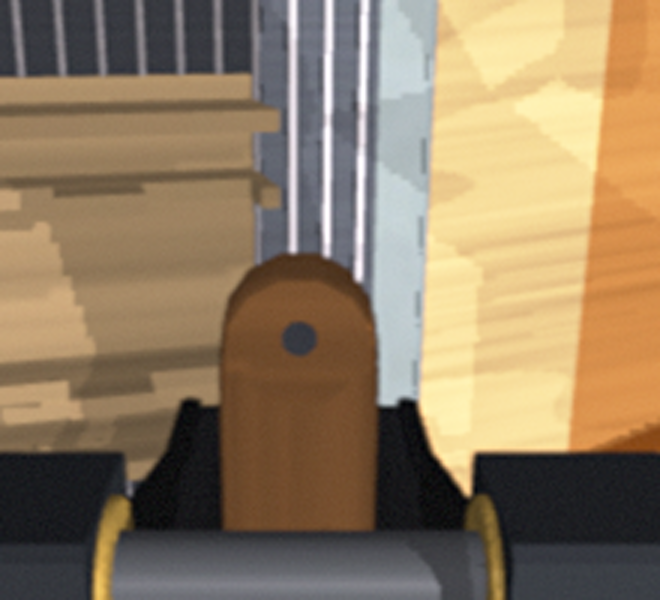

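Run:
```python
from h import *
o=env.get_obs(); T=Rn.from_euler('xyz',o['tool_rot'],degrees=True); c=cam('wrist'); K=c['camera_matrix']; print(K[0],K[1])
P=lambda x,y,z: proj(c,T.apply(np.array([x,y,z])/1000)+o['tool_pos']).round(1)
print('cam tool',T.inv().apply(-np.array(c['R']).T@c['t']-o['tool_pos']),'axis',T.inv().apply(np.array(c['R'])[2]))
for z in (164,174,184):
    print(z,[P(x,y,z) for x,y in ((25,-14),(25,14),(40,0),(45,0))])
```

```text
[303.827    0.     319.1769] [  0.     303.827  198.5288]
cam tool [ 0.0813 -0.0001  0.0207] axis [-0.2978  0.0003  0.9546]
164 [array([291.7, 220.4]), array([347.1, 220.5]), array([319.4, 191.9]), array([319.4, 182. ])]
174 [array([293.3, 213.6]), array([345.4, 213.7]), array([319.4, 186.6]), array([319.4, 177.3])]
184 [array([294.7, 207.5]), array([344. , 207.6]), array([319.4, 181.9]), array([319.4, 173.1])]
```

```bash
cat >> h.py <<'E'
def E2(ex,ey,z): return np.array([*(ex*EX+ey*EY),z])
E
python3 - <<'E'
from h import *
print(gp()[:2]@EX,gp()[:2]@EY,gp()[2])
for z in (.13,.097): print(goto(E2(.6102,.3227,z),YAW,0,165))
E
```

```text
0.6150948432564084 0.3246427598122054 0.20043718325498158
(array([ 0.4795, -2.0164,  6.7544]), array([-0.035 ,  0.0486, -0.0251]))
(array([ 0.4818, -2.8685,  9.9424]), array([-0.035 ,  0.0486, -0.0251]))
```

Call:
{"fn": "servo_tool", "kwargs": {
  "plan": [
    {"xyz":[0.5,-1.0,3],"twist":[0,0,0],"jaw":1},
    {"xyz":[0.5,-2.0,6.7],"twist":[0,0,0],"jaw":1},
    {"xyz":[0.5,-2.0,6.7],"twist":[0,0,0],"jaw":1},
    {"xyz":[0.5,-2.3,7.8],"twist":[0,0,0],"jaw":1},
    {"xyz":[0.5,-2.6,8.9],"twist":[0,0,0],"jaw":1},
    {"xyz":[0.5,-2.9,10],"twist":[0,0,0],"jaw":1},
    {"xyz":[0.5,-2.9,10],"twist":[0,0,0],"jaw":1},
    {"xyz":[0.5,-2.9,10],"twist":[0,0,0],"jaw":1}
  ]
}}

```text
time_s: 12.9
tool_pos: [0.63, 0.233, 0.2541]
tool_rot: [165.0, -0.0, 175.6]
force: [0.3, 0.7, 0.0]
grip_width: 0.028
grasp_force: 30.0
```

Run:
```python
from h import *
o=env.get_obs(); print(gp()[:2]@EX,gp()[:2]@EY,gp()[2],o['force'],o['tool_rot'],o['grasp_force'],o['grip_width'])
c=cam('wrist'); print(held(c)[:3]); save(c,'w6.png',(220,60,440,260),3)
```

```text
0.6100301243291972 0.32357572878255536 0.09567489889989483 [0.2664 0.6634 0.0487] [165.0012  -0.0088 175.5689] 29.9748632311821 0.027984852869623433
(np.int32(2797), (np.int64(294), np.int64(190), np.int64(344), np.int64(259)), array([41.5902, -0.3436]))
```

View pics/w6.png

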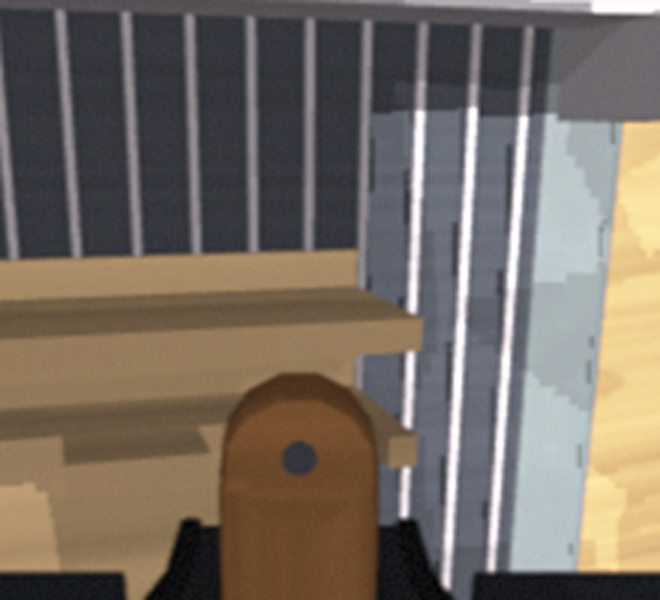

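Run:
```python
from h import *
c=cam('wrist')
for z in (.083,.086): print('strip edge',[proj(c,E2(x,.345,z)).round(1) for x in (.5602,.5662,.5872)])
for z in (.075,.078): print('butt bottom',[proj(c,E2(x,.3274,z)).round(1) for x in (.5662,.5692,.5722)])
print('tooth',[proj(c,E2(.5852,y,.085)).round(1) for y in (.2985,.3109,.3439,.350)])
```

```text
strip edge [array([351.2, 164.2]), array([350.8, 175.1]), array([349.6, 211.4])]
strip edge [array([353.2, 165.2]), array([352.8, 176.3]), array([351.5, 213.2])]
butt bottom [array([315.8, 173.8]), array([315.8, 179. ]), array([315.8, 184.2])]
butt bottom [array([317.2, 174.9]), array([317.2, 180.3]), array([317.2, 185.6])]
tooth [array([266.7, 216.8]), array([290.4, 214.7]), array([349.1, 209.4]), array([359.4, 208.5])]
```

Call:
{"fn": "servo_tool", "kwargs": {
  "plan": [
    {"xyz":[0.25,0,0],"twist":[0,0,0],"jaw":1},
    {"xyz":[0.25,0,0],"twist":[0,0,0],"jaw":1},
    {"xyz":[0.25,0,0.1],"twist":[0,0,0],"jaw":0.45},
    {"xyz":[0.25,0,0.1],"twist":[0,0,0],"jaw":0.45},
    {"xyz":[0.25,0,0.1],"twist":[0,0,0],"jaw":0.45},
    {"xyz":[0.25,0,0.1],"twist":[0,0,0],"jaw":0.45},
    {"xyz":[0.25,0,0.1],"twist":[0,0,0],"jaw":0.45}
  ]
}}

```text
time_s: 13.58
tool_pos: [0.6275, 0.2334, 0.2532]
tool_rot: [165.0, 0.0, 175.6]
force: [0.6, -0.2, -1.0]
grip_width: 0.0464
grasp_force: 0.0
```

Call:
{"fn": "servo_tool", "kwargs": {
  "plan": [
    {"xyz":[0,0,-2],"twist":[0,0,0],"jaw":0.45},
    {"xyz":[0,0,-5],"twist":[0,0,0],"jaw":0.45},
    {"xyz":[0,0,-9],"twist":[0,0,0],"jaw":0.45},
    {"xyz":[-4,0,-12],"twist":[7,0,0],"jaw":0.3},
    {"xyz":[-6,-3,-14],"twist":[15,0,0],"jaw":0},
    {"xyz":[-6,-3,-14],"twist":[15,0,0],"jaw":0},
    {"xyz":[-6,-3,-14],"twist":[15,0,0],"jaw":0}
  ]
}}

```text
time_s: 14.17
tool_pos: [0.6838, 0.1612, 0.382]
tool_rot: [-179.9, 0.2, 175.4]
force: [0.4, 0.2, -0.5]
grip_width: 0.0671
grasp_force: 0.0
```

Run:
```python
from h import *
o=env.get_obs(); print(gp(),o['force'],o['tool_rot'])
c=cam('wrist'); print(wrist_op(c,cr(4)[:2],z=.09),cr(4)[:2])
e=wrist_op(c,cr(4)[:2],z=.09); print(e['mid']@EX,e['mid']@EY)
save(c,'w7.png',(250,60,480,250),3)
for q in openers(cam('top')): print(q[:4],q[6])
```

```text
[0.6843 0.1609 0.218 ] [ 0.3993  0.1542 -0.4913] [-179.9112    0.205   175.3675]
{'mid_from_tip': array([0.6283, 0.2783]), 'mid': array([0.6328, 0.278 ]), 'yaw': np.float64(-2.933682901405211), 'L': np.float64(0.08083833863719879), 'w': np.float64(0.02433798808797362), 'box': array([430,  78,  38,  97], dtype=int32)} [0.6387 0.2787]
0.6093847113773013 0.3262280489925338
(array([ 0.6151, -0.3635]), np.float64(3.4311980902977024), np.float64(0.07569574773014), np.float64(0.02780786779394237)) [390.3143 181.681 ]
(array([ 0.6071, -0.1902]), np.float64(28.369338364680946), np.float64(0.07734797695693402), np.float64(0.02708765484492502)) [334.6807 182.7048]
(array([ 0.4317, -0.366 ]), np.float64(-35.45358346468612), np.float64(0.0759807253372631), np.float64(0.0289315574958891)) [390.5128 240.6923]
```

View pics/w7.png

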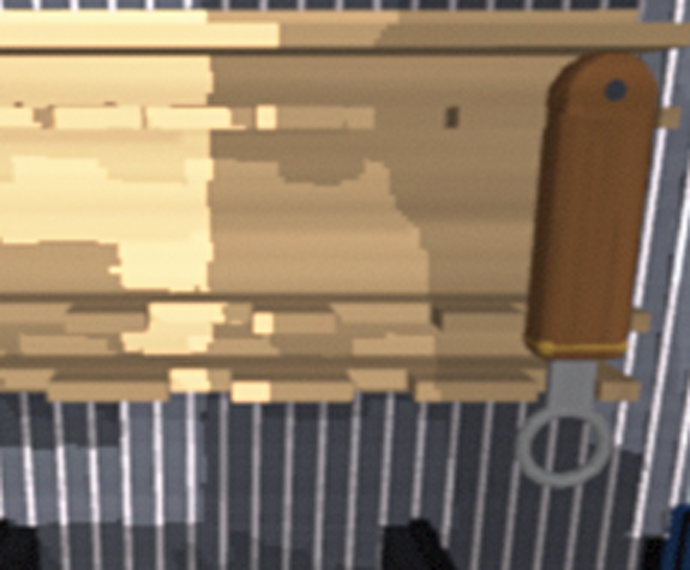

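Run:
```python
from h import *
print(goto((.610,-.188,.15),-151.6),env.get_obs()['qpos'])
```

```text
(array([  4.428 , -35.6897,   6.5078]), array([  0.1204,  -0.0655, -32.8346])) [-32.0105  26.2778  23.1396  77.5416 -10.3545  78.295   76.6559]
```

Call:
{"fn": "servo_tool", "kwargs": {
  "plan": [
    {"xyz":[0.5,-4,0],"twist":[0,0,-4],"jaw":0},
    {"xyz":[1,-8,0],"twist":[0,0,-8],"jaw":0},
    {"xyz":[1.5,-12,1],"twist":[0,0,-12],"jaw":0},
    {"xyz":[2,-16,2],"twist":[0,0,-16],"jaw":0},
    {"xyz":[2.5,-20,3],"twist":[0,0,-20],"jaw":0},
    {"xyz":[3,-24,4],"twist":[0,0,-24],"jaw":0},
    {"xyz":[3.5,-28,5],"twist":[0,0,-28],"jaw":0},
    {"xyz":[4.4,-32,6],"twist":[0,0,-32.8],"jaw":0},
    {"xyz":[4.4,-35.7,6.5],"twist":[0,0,-32.8],"jaw":0},
    {"xyz":[4.4,-35.7,6.5],"twist":[0,0,-32.8],"jaw":0}
  ]
}}

```text
time_s: 15.1
tool_pos: [0.6067, -0.1974, 0.3134]
tool_rot: [-179.9, -0.3, -152.3]
force: [-0.5, -1.6, 0.9]
grip_width: 0.087
grasp_force: 0.0
```

Call:
{"fn": "servo_tool", "kwargs": {
  "plan": [
    {"xyz":[0,0,0],"twist":[0,0,0],"jaw":0},
    {"xyz":[0,0,0],"twist":[0,0,0],"jaw":0},
    {"xyz":[0,0,0],"twist":[0,0,0],"jaw":0}
  ]
}}

```text
time_s: 15.35
tool_pos: [0.6113, -0.186, 0.3151]
tool_rot: [179.9, 0.1, -151.4]
force: [-0.4, 0.6, 0.3]
grip_width: 0.087
grasp_force: 0.0
```

Run:
```python
from h import *
c=cam('wrist'); o=env.get_obs(); print(gp(),o['tool_rot'],o['qpos'])
e=wrist_op(c,(.61,-.188)); print(e); a=np.radians(e['yaw']); m=e['mid']+.006*np.array([np.cos(a),np.sin(a)]); print(m)
print(goto((*m,.0205),e['yaw']+180))
```

```text
[ 0.6114 -0.1857  0.1512] [ 179.9077    0.0541 -151.4217] [ -5.6533  21.2695  25.4346  92.0826  -9.7258  68.8599 140.3691]
{'mid_from_tip': array([ 0.5996, -0.1926]), 'mid': array([ 0.6028, -0.1909]), 'yaw': np.float64(27.661395086003676), 'L': np.float64(0.08264946801172965), 'w': np.float64(0.023685570669180422), 'box': array([305, 139,  28,  88], dtype=int32)}
[ 0.6081 -0.1881]
(array([ 0.3948, -0.0453, 13.0742]), array([0.0927, 0.0533, 0.9169]))
```

Call:
{"fn": "servo_tool", "kwargs": {
  "plan": [
    {"xyz":[0.3,0,4],"twist":[0,0,0.9],"jaw":0},
    {"xyz":[0.3,0,8],"twist":[0,0,0.9],"jaw":0},
    {"xyz":[0.3,0,11.5],"twist":[0,0,0.9],"jaw":0},
    {"xyz":[0.3,0,13.1],"twist":[0,0,0.9],"jaw":0},
    {"xyz":[0.3,0,13.1],"twist":[0,0,0.9],"jaw":0},
    {"xyz":[0.3,0,13.1],"twist":[0,0,0.9],"jaw":0},
    {"xyz":[0.3,0,13.1],"twist":[0,0,0.9],"jaw":1},
    {"xyz":[0.3,0,13.1],"twist":[0,0,0.9],"jaw":1},
    {"xyz":[0.3,0,13.1],"twist":[0,0,0.9],"jaw":1},
    {"xyz":[0.3,0,13.1],"twist":[0,0,0.9],"jaw":1}
  ]
}}

```text
time_s: 16.23
tool_pos: [0.6083, -0.1897, 0.1846]
tool_rot: [180.0, 0.0, -152.5]
force: [0.0, -0.3, -0.4]
grip_width: 0.0679
grasp_force: 0.0
```

Call:
{"fn": "servo_tool", "kwargs": {
  "plan": [
    {"xyz":[0,0,0],"twist":[0,0,0],"jaw":1},
    {"xyz":[0,0,0],"twist":[0,0,0],"jaw":1},
    {"xyz":[0,0,0],"twist":[0,0,0],"jaw":1},
    {"xyz":[0,0,0],"twist":[0,0,0],"jaw":1},
    {"xyz":[0,0,0],"twist":[0,0,0],"jaw":1},
    {"xyz":[0,0,0],"twist":[0,0,0],"jaw":1},
    {"xyz":[0,0,0],"twist":[0,0,0],"jaw":1},
    {"xyz":[0,0,-4],"twist":[0,0,0],"jaw":1},
    {"xyz":[0,0,-8],"twist":[0,0,0],"jaw":1},
    {"xyz":[0,0,-12],"twist":[0,0,0],"jaw":1}
  ]
}}

```text
time_s: 17.07
tool_pos: [0.6077, -0.1901, 0.3051]
tool_rot: [179.9, -0.1, -152.5]
force: [1.9, 0.2, 0.6]
grip_width: 0.0277
grasp_force: 30.0
```

Run:
```python
from h import *
c=cam('wrist'); o=env.get_obs(); print(gp(),o['tool_rot'],o['grip_width'],held(c)[:3])
p=E2(.6152,.2694,.2); print(p,goto(p))
```

```text
[ 0.6123 -0.1919  0.1512] [-179.5441    0.5617 -152.552 ] 0.028009168430973293 (np.int32(2556), (np.int64(294), np.int64(175), np.int64(344), np.int64(259)), array([54.3176,  0.0604]))
[0.6342 0.2209 0.2   ] (array([-21.1852,  35.4577,  -4.9609]), array([-0.2877,  0.674 , 31.8953]))
```

Call:
{"fn": "servo_tool", "kwargs": {
  "plan": [
    {"xyz":[-1,1.5,-4],"twist":[0,0,4],"jaw":1},
    {"xyz":[-3,5,-5],"twist":[0,0,7],"jaw":1},
    {"xyz":[-5,8.5,-5],"twist":[0,0,11],"jaw":1},
    {"xyz":[-7,12,-5],"twist":[0,0,14],"jaw":1},
    {"xyz":[-9,15.5,-5],"twist":[0,0,18],"jaw":1},
    {"xyz":[-11,19,-5],"twist":[0,0,21],"jaw":1},
    {"xyz":[-13,22.5,-5],"twist":[0,0,24],"jaw":1},
    {"xyz":[-15.5,26,-5],"twist":[0,0,27],"jaw":1},
    {"xyz":[-18,29.5,-5],"twist":[0,0,30],"jaw":1},
    {"xyz":[-20,33,-5],"twist":[0,0,31.9],"jaw":1}
  ]
}}

```text
time_s: 17.95
tool_pos: [0.6335, 0.1953, 0.3544]
tool_rot: [180.0, 0.0, 175.4]
force: [0.5, -0.5, -1.2]
grip_width: 0.0277
grasp_force: 30.0
```

Call:
{"fn": "servo_tool", "kwargs": {
  "plan": [
    {"xyz":[-0.3,2.6,0],"twist":[0,0,0],"jaw":1},
    {"xyz":[-0.3,2.6,0],"twist":[0,0,0],"jaw":1},
    {"xyz":[-0.3,2.6,0],"twist":[0,0,0],"jaw":1},
    {"xyz":[-0.3,2.6,0],"twist":[0,0,0],"jaw":1}
  ]
}}

```text
time_s: 18.28
tool_pos: [0.6384, 0.2182, 0.3541]
tool_rot: [-179.9, -0.0, 175.5]
force: [-0.1, -0.3, -0.7]
grip_width: 0.028
grasp_force: 30.0
```

Run:
```python
from h import *
c=cam('wrist'); o=env.get_obs(); print(gp(),gp()[:2]@EX,gp()[:2]@EY,o['tool_rot'],o['grip_width'],held(c)[:3])
hsv=cv2.cvtColor(c['img'],cv2.COLOR_RGB2HSV)
for v in range(160,206,2): print(v,np.median(hsv[v,314:325],axis=0),end=' ')
print(goto(E2(.6152,.2694,.2)))
w5=cv2.imread('pics/w5.png'); h5=cv2.cvtColor(cv2.resize(w5,None,fx=1/3,fy=1/3),cv2.COLOR_BGR2HSV)
print([ (v,np.median(h5[v-100,94:105],axis=0).tolist()) for v in range(176,206,2)])
```

```text
[0.6386 0.217  0.1904] 0.6198864214194596 0.2658309585727522 [-179.9207    0.0079  175.436 ] 0.027930093172072897 (np.int32(2560), (np.int64(373), np.int64(141), np.int64(409), np.int64(237)), array([65.0945, 35.1098]))
160 [ 16.  99. 189.] 162 [ 16.  99. 187.] 164 [ 17.  99. 155.] 166 [ 17.  98. 151.] 168 [ 17.  98. 153.] 170 [ 17. 100. 190.] 172 [ 15. 111. 120.] 174 [ 10. 155.  60.] 176 [ 10. 151.  67.] 178 [  9. 150.  78.] 180 [  9. 154. 110.] 182 [ 10. 157. 146.] 184 [ 10. 154. 141.] 186 [ 10. 157. 138.] 188 [ 10. 156. 136.] 190 [ 10. 156. 140.] 192 [  9. 155. 146.] 194 [  8. 134.  95.] 196 [111.  41.  74.] 198 [117.  33.  74.] 200 [116.  32.  74.] 202 [114.  34.  75.] 204 [113.  34.  75.] (array([ 0.466 ,  0.3323, -0.9634]), array([-0.0793,  0.0078, -0.114 ]))
[(176, [115.0, 26.0, 108.0]), (178, [115.0, 27.0, 104.0]), (180, [116.0, 30.0, 110.0]), (182, [114.0, 32.0, 112.0]), (184, [7.0, 52.0, 86.0]), (186, [14.0, 159.0, 76.0]), (188, [13.0, 153.0, 81.0]), (190, [13.0, 150.0, 80.0]), (192, [13.0, 154.0, 88.0]), (194, [14.0, 156.0, 118.0]), (196, [13.0, 153.0, 123.0]), (198, [14.0, 155.0, 123.0]), (200, [14.0, 154.0, 126.0]), (202, [13.0, 155.0, 127.0]), (204, [13.0, 154.0, 125.0])]
```

Call:
{"fn": "servo_tool", "kwargs": {
  "plan": [
    {"xyz":[0.5,0.35,0],"twist":[0,0,0],"jaw":1},
    {"xyz":[0.5,0.35,4],"twist":[0,0,0],"jaw":1},
    {"xyz":[0.5,0.35,7.5],"twist":[0,0,0],"jaw":1},
    {"xyz":[0.5,0.35,7.5],"twist":[0,0,0],"jaw":1},
    {"xyz":[0.5,0.35,7.5],"twist":[0,0,0],"jaw":1},
    {"xyz":[0.5,0.35,7.5],"twist":[0,0,0],"jaw":1}
  ]
}}

```text
time_s: 18.83
tool_pos: [0.6343, 0.2225, 0.2816]
tool_rot: [179.9, 0.1, 175.5]
force: [0.5, 0.2, 0.3]
grip_width: 0.0276
grasp_force: 30.0
```

Run:
```python
from h import *
o=env.get_obs(); print(gp()[:2]@EX,gp()[:2]@EY,gp()[2],o['tool_rot'],o['force'],goto(E2(.6147,.2694,.091)),o['joint_velocities'])
```

```text
0.6155096837645707 0.2711694976314761 0.11762326370452869 [179.9462   0.1284 175.5033] [0.4501 0.2095 0.2601] (array([ 0.0491, -0.1637,  2.662 ]), array([ 0.0537,  0.1284, -0.0467])) [-0.1176 -1.115   0.2823 -1.61    0.0098 -0.307   0.0621]
```

Call:
{"fn": "servo_tool", "kwargs": {
  "plan": [
    {"xyz":[0.05,-0.15,0.8],"twist":[0,0,0],"jaw":1},
    {"xyz":[0.05,-0.15,1.6],"twist":[0,0,0],"jaw":1},
    {"xyz":[0.05,-0.15,2.3],"twist":[0,0,0],"jaw":1},
    {"xyz":[0.05,-0.15,2.6],"twist":[0,0,0],"jaw":1},
    {"xyz":[0.05,-0.15,2.6],"twist":[0,0,0],"jaw":1}
  ]
}}

```text
time_s: 19.25
tool_pos: [0.633, 0.2216, 0.2545]
tool_rot: [180.0, -0.0, 175.6]
force: [-1.6, -0.8, 4.9]
grip_width: 0.0278
grasp_force: 30.0
```

Run:
```python
from h import *
o=env.get_obs(); print(gp()[:2]@EX,gp()[:2]@EY,gp()[2],o['tool_rot'],o['force'],o['grip_width'],o['grasp_force'])
c=cam('wrist');hsv=cv2.cvtColor(c['img'],cv2.COLOR_RGB2HSV)
for v in range(160,200,2): print(v,np.median(hsv[v,314:325],axis=0),end=' ')
```

```text
0.6139683624199203 0.26999574436608315 0.09045462072375707 [179.985   -0.0001 175.5659] [-1.5792 -0.7516  4.9267] 0.02782403987145034 30.000743865966797
160 [ 17.  98. 113.] 162 [ 17. 100. 153.] 164 [ 17. 100. 171.] 166 [ 17. 100. 170.] 168 [ 17. 100. 169.] 170 [ 17. 101. 170.] 172 [ 17. 101. 173.] 174 [ 16. 110. 103.] 176 [  9. 158.  53.] 178 [  9. 150.  63.] 180 [ 10. 155.  74.] 182 [ 10. 155.  86.] 184 [ 10. 155.  82.] 186 [ 10. 157.  80.] 188 [ 10. 156.  78.] 190 [ 10. 159.  80.] 192 [  9. 155.  82.] 194 [  8. 124.  72.] 196 [113.  35.  67.] 198 [120.  34.  66.]
```

Call:
{"fn": "servo_tool", "kwargs": {
  "plan": [
    {"xyz":[0,0,-0.1],"twist":[0,0,0],"jaw":0.47},
    {"xyz":[0,0,-0.1],"twist":[0,0,0],"jaw":0.47},
    {"xyz":[0,0,-0.1],"twist":[0,0,0],"jaw":0.47},
    {"xyz":[0,0,-0.1],"twist":[0,0,0],"jaw":0.47},
    {"xyz":[0,0,-0.1],"twist":[0,0,0],"jaw":0.47},
    {"xyz":[0,0,-4],"twist":[0,0,0],"jaw":0.47},
    {"xyz":[-3,-3,-8],"twist":[0,0,0],"jaw":0.4},
    {"xyz":[-5.5,-6.2,-12.5],"twist":[0,0,0],"jaw":0.2},
    {"xyz":[-5.5,-6.2,-12.5],"twist":[0,0,0],"jaw":0},
    {"xyz":[-5.5,-6.2,-12.5],"twist":[0,0,0],"jaw":0}
  ]
}}

```text
time_s: 20.13
tool_pos: [0.6867, 0.1485, 0.3858]
tool_rot: [-179.9, 0.7, 175.1]
force: [0.3, -1.6, 0.4]
grip_width: 0.0649
grasp_force: 0.0
```

```bash
cat >> h.py <<'E'
def seated(c,i):
    e=wrist_op(c,cr(i)[:2],z=.09); return e['mid']@EX,e['mid']@EY,e['yaw'],e['L'],e['w']
E
python3 - <<'E'
from h import *
o=env.get_obs(); print(gp(),o['force'])
c=cam('wrist'); print(seated(c,4),seated(c,3))
t=cam('top'); 
for q in openers(t): print(q[:4],q[6])
print(goto((.617,-.363,.15),183))
E
```

```text
[0.6887 0.1482 0.2218] [ 0.274  -1.5819  0.4401]
(np.float64(0.609616651170846), np.float64(0.3258716684124869), np.float64(-3.1518391862929014), np.float64(0.08096030365234863), np.float64(0.024232273809772865)) (np.float64(0.609616651170846), np.float64(0.3258716684124869), np.float64(-3.1518391862929014), np.float64(0.08096030365234863), np.float64(0.024232273809772865))
(array([ 0.6145, -0.3637]), np.float64(4.215195120066271), np.float64(0.07653901399433033), np.float64(0.027952548401207217)) [390.3879 181.8738]
(array([ 0.4328, -0.3663]), np.float64(-36.29501441145199), np.float64(0.07857043024901669), np.float64(0.028227284205801575)) [390.6139 240.3465]
(array([  2.5323, -52.0557,   6.5592]), array([ 0.0272,  0.1603, -7.6018]))
```

Run:
```python
from h import *
c=cam('wrist'); hsv=cv2.cvtColor(c['img'],cv2.COLOR_RGB2HSV)
g=proj(c,(*cr(3)[:2],.09)); print(g, hsv[int(g[1]),int(g[0])-24:int(g[0])+24:6].tolist())
e=wrist_op(c,cr(3)[:2],z=.09,smin=125,hmax=14); print(e,e['mid']@EX,e['mid']@EY)
```

```text
[391.1563 134.6096] [[17, 102, 180], [15, 114, 94], [10, 145, 95], [10, 159, 98], [10, 152, 79], [8, 149, 82], [9, 156, 77], [17, 98, 156]]
{'mid_from_tip': array([0.6242, 0.2203]), 'mid': array([0.6287, 0.22  ]), 'yaw': np.float64(-4.075938077278584), 'L': np.float64(0.08102385351102138), 'w': np.float64(0.026518509115584947), 'box': array([372,  77,  37,  98], dtype=int32)} 0.6097870075623347 0.26806324759127936
```

Call:
{"fn": "servo_tool", "kwargs": {
  "plan": [
    {"xyz":[0.2,-4,0],"twist":[0,0,-1],"jaw":0},
    {"xyz":[0.4,-8,0],"twist":[0,0,-2],"jaw":0},
    {"xyz":[0.6,-12,0],"twist":[0,0,-3],"jaw":0},
    {"xyz":[0.8,-16,0],"twist":[0,0,-4],"jaw":0},
    {"xyz":[1.0,-20,0],"twist":[0,0,-5],"jaw":0},
    {"xyz":[1.2,-24,1],"twist":[0,0,-6],"jaw":0},
    {"xyz":[1.4,-28,2],"twist":[0,0,-7],"jaw":0},
    {"xyz":[1.6,-32,3],"twist":[0,0,-7.5],"jaw":0},
    {"xyz":[1.8,-36,4],"twist":[0,0,-8],"jaw":0},
    {"xyz":[2.0,-40,5],"twist":[0,0,-8.5],"jaw":0}
  ]
}}

```text
time_s: 21.12
tool_pos: [0.6317, -0.241, 0.3261]
tool_rot: [179.9, -0.1, -175.7]
force: [0.5, 0.4, 0.5]
grip_width: 0.0872
grasp_force: 0.0
```

Call:
{"fn": "servo_tool", "kwargs": {
  "plan": [
    {"xyz":[0.3,-4,0.5],"twist":[0,0,0],"jaw":0},
    {"xyz":[0.5,-8,1],"twist":[0,0,0],"jaw":0},
    {"xyz":[0.6,-11.7,1.5],"twist":[0,0,0],"jaw":0},
    {"xyz":[0.6,-11.7,1.5],"twist":[0,0,0],"jaw":0},
    {"xyz":[0.6,-11.7,1.5],"twist":[0,0,0],"jaw":0},
    {"xyz":[0.6,-11.7,1.5],"twist":[0,0,0],"jaw":0},
    {"xyz":[0.6,-11.7,1.5],"twist":[0,0,0],"jaw":0}
  ]
}}

```text
time_s: 21.7
tool_pos: [0.6357, -0.3557, 0.3125]
tool_rot: [179.8, -0.0, -175.7]
force: [0.2, 0.7, 1.0]
grip_width: 0.0869
grasp_force: 0.0
```

```bash
cat >> h.py <<'E'
def aim(guess):
    c=cam('wrist'); o=env.get_obs(); print(gp(),o['tool_rot'],o['qpos'][6])
    e=wrist_op(c,guess,smin=125,hmax=14); print(e); a=np.radians(e['yaw']); m=e['mid']+.0055*np.array([np.cos(a),np.sin(a)])
    print(m,goto((*m,.0205),e['yaw']+180))
E
python3 - <<'E'
from h import *
aim((.617,-.363))
E
```

```text
[ 0.6357 -0.3554  0.149 ] [ 179.8713    0.0117 -175.7076] 131.48670536281068
{'mid_from_tip': array([ 0.607 , -0.3629]), 'mid': array([ 0.611 , -0.3627]), 'yaw': np.float64(3.5643185005597555), 'L': np.float64(0.08205101030124376), 'w': np.float64(0.025088973514654347), 'box': array([298, 122,  30,  90], dtype=int32)}
[ 0.6165 -0.3623] (array([ 1.9653, -0.5363, 12.8507]), array([0.1288, 0.0108, 0.7281]))
```

Call:
{"fn": "servo_tool", "kwargs": {
  "plan": [
    {"xyz":[2,-0.5,3],"twist":[0,0,0.7],"jaw":0},
    {"xyz":[2,-0.5,7],"twist":[0,0,0.7],"jaw":0},
    {"xyz":[2,-0.5,11],"twist":[0,0,0.7],"jaw":0},
    {"xyz":[2,-0.5,12.8],"twist":[0,0,0.7],"jaw":0},
    {"xyz":[2,-0.5,12.8],"twist":[0,0,0.7],"jaw":0},
    {"xyz":[2,-0.5,12.8],"twist":[0,0,0.7],"jaw":0},
    {"xyz":[2,-0.5,12.8],"twist":[0,0,0.7],"jaw":1},
    {"xyz":[2,-0.5,12.8],"twist":[0,0,0.7],"jaw":1},
    {"xyz":[2,-0.5,12.8],"twist":[0,0,0.7],"jaw":1},
    {"xyz":[2,-0.5,12.8],"twist":[0,0,0.7],"jaw":1}
  ]
}}

```text
time_s: 22.58
tool_pos: [0.6151, -0.3648, 0.1858]
tool_rot: [180.0, 0.0, -176.6]
force: [0.1, 0.4, 0.3]
grip_width: 0.068
grasp_force: 0.0
```

Call:
{"fn": "servo_tool", "kwargs": {
  "plan": [
    {"xyz":[0,0,0],"twist":[0,0,0],"jaw":1},
    {"xyz":[0,0,0],"twist":[0,0,0],"jaw":1},
    {"xyz":[0,0,0],"twist":[0,0,0],"jaw":1},
    {"xyz":[0,0,0],"twist":[0,0,0],"jaw":1},
    {"xyz":[0,0,0],"twist":[0,0,0],"jaw":1},
    {"xyz":[0,0,0],"twist":[0,0,0],"jaw":1},
    {"xyz":[0,0,-4],"twist":[0,0,0],"jaw":1},
    {"xyz":[0,0,-8],"twist":[0,0,0],"jaw":1},
    {"xyz":[0,0,-12],"twist":[0,0,0],"jaw":1},
    {"xyz":[0,0,-16],"twist":[0,0,0],"jaw":1}
  ]
}}

```text
time_s: 23.42
tool_pos: [0.6146, -0.3652, 0.3471]
tool_rot: [180.0, -0.0, -176.6]
force: [0.8, 0.2, -0.7]
grip_width: 0.0278
grasp_force: 30.0
```

Run:
```python
from h import *
o=env.get_obs(); print(gp(),o['tool_rot'],o['grip_width'])
print(goto(E2(.6152,.2114,.19)))
```

```text
[ 0.6145 -0.3651  0.1831] [ 179.9869   -0.0293 -176.6452] 0.02779891232251064
(array([-4.6052, 52.6458, -0.6801]), array([ 0.0111, -0.0301,  7.8048]))
```

Call:
{"fn": "servo_tool", "kwargs": {
  "plan": [
    {"xyz":[-0.3,4,-2],"twist":[0,0,0.8],"jaw":1},
    {"xyz":[-0.7,8,-2],"twist":[0,0,1.6],"jaw":1},
    {"xyz":[-1.1,12,-2],"twist":[0,0,2.4],"jaw":1},
    {"xyz":[-1.5,16,-2],"twist":[0,0,3.2],"jaw":1},
    {"xyz":[-1.9,20,-2],"twist":[0,0,4],"jaw":1},
    {"xyz":[-2.2,24,-2],"twist":[0,0,4.8],"jaw":1},
    {"xyz":[-2.6,28,-2],"twist":[0,0,5.6],"jaw":1},
    {"xyz":[-2.9,32,-2],"twist":[0,0,6.4],"jaw":1},
    {"xyz":[-3.3,36,-2],"twist":[0,0,7.2],"jaw":1},
    {"xyz":[-3.6,40,-2],"twist":[0,0,7.8],"jaw":1}
  ]
}}

```text
time_s: 24.25
tool_pos: [0.627, 0.0381, 0.3657]
tool_rot: [180.0, 0.0, 175.5]
force: [1.1, -0.2, -0.8]
grip_width: 0.0282
grasp_force: 30.0
```

Run:
```python
from h import *
o=env.get_obs(); print(gp(),o['tool_rot'],o['grip_width'],o['grasp_force'])
print(goto(E2(.6152,.2114,.2)))
```

```text
[0.6271 0.0381 0.2017] [179.9819   0.0262 175.5262] 0.028181296718831725 29.996700882911682
(array([ 0.7015, 12.4827,  0.1771]), array([ 0.018 ,  0.0262, -0.0238]))
```

Call:
{"fn": "servo_tool", "kwargs": {
  "plan": [
    {"xyz":[0.5,4,0],"twist":[0,0,0],"jaw":1},
    {"xyz":[0.7,8,0],"twist":[0,0,0],"jaw":1},
    {"xyz":[0.7,12,3],"twist":[0,0,0],"jaw":1},
    {"xyz":[0.7,12.5,6.5],"twist":[0,0,0],"jaw":1},
    {"xyz":[0.7,12.5,8.2],"twist":[0,0,0],"jaw":1},
    {"xyz":[0.7,12.5,8.2],"twist":[0,0,0],"jaw":1},
    {"xyz":[0.7,12.5,8.2],"twist":[0,0,0],"jaw":1},
    {"xyz":[0.7,12.5,8.2],"twist":[0,0,0],"jaw":1}
  ]
}}

```text
time_s: 24.92
tool_pos: [0.6309, 0.1602, 0.2854]
tool_rot: [180.0, 0.2, 175.5]
force: [0.3, 0.8, -0.2]
grip_width: 0.0275
grasp_force: 30.0
```

```bash
cat >> h.py <<'E'
def butt():
    """rows of bottom and top edge of the held butt -> x of middle relative to gp along tool x, mm (negative = ahead)"""
    c=cam('wrist'); o=env.get_obs(); T=Rn.from_euler('xyz',o['tool_rot'],degrees=True)
    hsv=cv2.cvtColor(c['img'],cv2.COLOR_RGB2HSV).astype(int)[150:215,314:325]; h=np.median(hsv,axis=1)
    wood=(h[:,0]<15)&(h[:,1]>130); r0=150+np.argmax(wood); v=h[r0-150:r0-135,2]; r1=r0+1+np.argmax(np.diff(v))
    P=lambda x,z: proj(c,T.apply([x/1000,0,z/1000])+o['tool_pos'])[1]
    xs=np.arange(30,60,.25); print('rows',r0,r1,'mid x',xs[np.argmin([abs(P(x,184.5)-r0) for x in xs])]-45,xs[np.argmin([abs(P(x,164.5)-r1) for x in xs])]-45)
E
python3 - <<'E'
from h import *
o=env.get_obs(); print(gp()[:2]@EX,gp()[:2]@EY,gp()[2],o['force'],o['grasp_force'],o['tool_rot']); butt()
print(goto(E2(.6152,.2114,.0925)))
E
```

```text
0.6170714634975224 0.2086308057030171 0.12140915988746553 [ 0.2558  0.8107 -0.1745] 29.998418390750885 [179.9803   0.1567 175.4645]
rows 174 182 mid x -0.25 0.25
(array([0.1713, 0.2805, 2.9486]), array([ 0.0594,  0.2131, -0.0958]))
```

Call:
{"fn": "servo_tool", "kwargs": {
  "plan": [
    {"xyz":[0.2,0.25,0.8],"twist":[0,0,0],"jaw":1},
    {"xyz":[0.2,0.25,1.2],"twist":[0,0,0],"jaw":1},
    {"xyz":[0.2,0.25,1.2],"twist":[0,0,0],"jaw":1},
    {"xyz":[0.2,0.25,1.2],"twist":[0,0,0],"jaw":1}
  ]
}}

```text
time_s: 25.3
tool_pos: [0.6281, 0.164, 0.2715]
tool_rot: [180.0, -0.0, 175.6]
force: [0.2, 0.2, -0.6]
grip_width: 0.0277
grasp_force: 30.0
```

Run:
```python
from h import *
o=env.get_obs(); print(gp()[:2]@EX,gp()[:2]@EY,gp()[2],o['force'],o['grasp_force'],o['tool_rot'])
print(goto(E2(.6147,.2114,.0925)))
```

```text
0.613418951064888 0.21214836379799865 0.10749304145270344 [ 0.1843  0.1863 -0.5694] 29.998473823070526 [179.9965  -0.0148 175.5661]
(array([-0.1252, -0.0736,  1.4993]), array([ 0.0035, -0.0148,  0.0161]))
```

Call:
{"fn": "servo_tool", "kwargs": {
  "plan": [
    {"xyz":[-0.1,-0.05,0.8],"twist":[0,0,0],"jaw":1},
    {"xyz":[-0.1,-0.05,1.5],"twist":[0,0,0],"jaw":1},
    {"xyz":[-0.1,-0.05,1.55],"twist":[0,0,0],"jaw":1},
    {"xyz":[-0.1,-0.05,1.55],"twist":[0,0,0],"jaw":1}
  ]
}}

```text
time_s: 25.63
tool_pos: [0.6291, 0.1633, 0.2554]
tool_rot: [-180.0, -0.0, 175.6]
force: [0.3, -0.0, 0.5]
grip_width: 0.0278
grasp_force: 30.0
```

Call:
{"fn": "servo_tool", "kwargs": {
  "plan": [
    {"xyz":[0,0,0],"twist":[0,0,0],"jaw":0.47},
    {"xyz":[0,0,0],"twist":[0,0,0],"jaw":0.47},
    {"xyz":[0,0,0],"twist":[0,0,0],"jaw":0.47},
    {"xyz":[0,0,0],"twist":[0,0,0],"jaw":0.47},
    {"xyz":[0,0,0],"twist":[0,0,0],"jaw":0.47},
    {"xyz":[0,0,-4],"twist":[0,0,0],"jaw":0.47},
    {"xyz":[-3,-1,-8],"twist":[0,0,0],"jaw":0.4},
    {"xyz":[-6,-2,-12.5],"twist":[0,0,0],"jaw":0.2},
    {"xyz":[-6,-2,-12.5],"twist":[0,0,0],"jaw":0},
    {"xyz":[-6,-2,-12.5],"twist":[0,0,0],"jaw":0}
  ]
}}

```text
time_s: 26.47
tool_pos: [0.6905, 0.1363, 0.3872]
tool_rot: [179.9, 0.6, 175.4]
force: [-0.7, -0.5, 0.3]
grip_width: 0.0647
grasp_force: 0.0
```

```bash
sed -i 's/^def seated.*/def seated(c,i):/; s/wrist_op(c,cr(i)\[:2\],z=.09)/wrist_op(c,cr(i)[:2],z=.09,smin=125,hmax=14)/' h.py
python3 - <<'E'
from h import *
c=cam('wrist'); 
for i in (2,3,4): print(np.array(seated(c,i)))
for q in openers(cam('top')): print(q[:4],q[6])
print(gp(),goto((.436,-.368,.15),144))
E
```

```text
[ 0.611   0.2114 -4.5517  0.0818  0.0256]
[ 0.6097  0.2676 -4.3041  0.081   0.0272]
[ 0.6094  0.3238 -2.7243  0.0804  0.0289]
(array([ 0.4316, -0.3659]), np.float64(-32.73330165538178), np.float64(0.07698222675830023), np.float64(0.028729150262875244)) [390.4901 240.7426]
[0.6879 0.1384 0.2175] (array([ 21.1429, -52.4546,   6.7096]), array([ 0.0377,  0.0508, 31.5173]))
```

Call:
{"fn": "servo_tool", "kwargs": {
  "plan": [
    {"xyz":[1.5,-3.8,0],"twist":[0,0,2.5],"jaw":0},
    {"xyz":[3,-7.6,0],"twist":[0,0,5],"jaw":0},
    {"xyz":[4.5,-11.4,0],"twist":[0,0,7.5],"jaw":0},
    {"xyz":[6,-15.2,0],"twist":[0,0,10],"jaw":0},
    {"xyz":[7.5,-19,0],"twist":[0,0,12.5],"jaw":0},
    {"xyz":[9,-22.8,0],"twist":[0,0,15],"jaw":0},
    {"xyz":[10.5,-26.6,0],"twist":[0,0,17.5],"jaw":0},
    {"xyz":[12,-30.4,1],"twist":[0,0,20],"jaw":0},
    {"xyz":[13.5,-34.2,2],"twist":[0,0,22.5],"jaw":0},
    {"xyz":[15,-38,3],"twist":[0,0,25],"jaw":0}
  ]
}}

```text
time_s: 27.4
tool_pos: [0.5071, -0.2274, 0.3494]
tool_rot: [180.0, -0.2, 150.6]
force: [0.3, -1.1, -0.5]
grip_width: 0.087
grasp_force: 0.0
```

Run:
```python
from h import *
print(gp(),goto((.436,-.368,.15),146))
```

```text
[ 0.5068 -0.2271  0.1854] (array([ -0.7293, -15.7404,   3.5207]), array([ 0.0411, -0.1576,  4.551 ]))
```

Call:
{"fn": "servo_tool", "kwargs": {
  "plan": [
    {"xyz":[-0.2,-4,1],"twist":[0,0,2],"jaw":0},
    {"xyz":[-0.4,-8,2],"twist":[0,0,4.5],"jaw":0},
    {"xyz":[-0.7,-12,3],"twist":[0,0,4.5],"jaw":0},
    {"xyz":[-0.7,-15.7,3.5],"twist":[0,0,4.5],"jaw":0},
    {"xyz":[-0.7,-15.7,3.5],"twist":[0,0,4.5],"jaw":0},
    {"xyz":[-0.7,-15.7,3.5],"twist":[0,0,4.5],"jaw":0},
    {"xyz":[-0.7,-15.7,3.5],"twist":[0,0,4.5],"jaw":0},
    {"xyz":[-0.7,-15.7,3.5],"twist":[0,0,4.5],"jaw":0}
  ]
}}

```text
time_s: 28.07
tool_pos: [0.439, -0.3655, 0.3155]
tool_rot: [179.9, -0.1, 146.3]
force: [0.5, 0.4, 1.5]
grip_width: 0.0871
grasp_force: 0.0
```

Run:
```python
from h import *
aim((.434,-.366))
```

```text
[ 0.4391 -0.3653  0.1518] [179.9342  -0.0552 146.2713] 102.27702454703561
{'mid_from_tip': array([ 0.4254, -0.3585]), 'mid': array([ 0.4289, -0.3608]), 'yaw': np.float64(-33.937991653727785), 'L': np.float64(0.08161658738755903), 'w': np.float64(0.024794822952837588), 'box': array([302, 138,  29,  87], dtype=int32)}
[ 0.4335 -0.3639] (array([ 0.5503, -0.1962, 13.1271]), array([ 0.0657, -0.0553,  0.2092]))
```

Call:
{"fn": "servo_tool", "kwargs": {
  "plan": [
    {"xyz":[0.5,-0.1,3],"twist":[0,0,0.2],"jaw":0},
    {"xyz":[0.5,-0.1,7],"twist":[0,0,0.2],"jaw":0},
    {"xyz":[0.5,-0.1,11],"twist":[0,0,0.2],"jaw":0},
    {"xyz":[0.5,-0.1,13.1],"twist":[0,0,0.2],"jaw":0},
    {"xyz":[0.5,-0.1,13.1],"twist":[0,0,0.2],"jaw":0},
    {"xyz":[0.5,-0.1,13.1],"twist":[0,0,0.2],"jaw":0},
    {"xyz":[0.5,-0.1,13.1],"twist":[0,0,0.2],"jaw":1},
    {"xyz":[0.5,-0.1,13.1],"twist":[0,0,0.2],"jaw":1},
    {"xyz":[0.5,-0.1,13.1],"twist":[0,0,0.2],"jaw":1},
    {"xyz":[0.5,-0.1,13.1],"twist":[0,0,0.2],"jaw":1}
  ]
}}

```text
time_s: 28.95
tool_pos: [0.4336, -0.3652, 0.1855]
tool_rot: [180.0, 0.0, 145.9]
force: [0.2, 0.0, -0.8]
grip_width: 0.0681
grasp_force: 0.0
```

Call:
{"fn": "servo_tool", "kwargs": {
  "plan": [
    {"xyz":[0,0,0],"twist":[0,0,0],"jaw":1},
    {"xyz":[0,0,0],"twist":[0,0,0],"jaw":1},
    {"xyz":[0,0,0],"twist":[0,0,0],"jaw":1},
    {"xyz":[0,0,0],"twist":[0,0,0],"jaw":1},
    {"xyz":[0,0,0],"twist":[0,0,0],"jaw":1},
    {"xyz":[0,0,0],"twist":[0,0,0],"jaw":1},
    {"xyz":[0,0,-4],"twist":[0,0,0],"jaw":1},
    {"xyz":[0,0,-8],"twist":[0,0,0],"jaw":1},
    {"xyz":[0,0,-12],"twist":[0,0,0],"jaw":1},
    {"xyz":[0,0,-16],"twist":[0,0,0],"jaw":1}
  ]
}}

```text
time_s: 29.78
tool_pos: [0.4328, -0.3656, 0.3468]
tool_rot: [-180.0, -0.0, 145.8]
force: [1.4, -0.5, -0.6]
grip_width: 0.0276
grasp_force: 30.0
```

Run:
```python
from h import *
o=env.get_obs(); print(gp(),o['tool_rot'],o['grip_width'])
print(goto(E2(.6152,.1534,.2)))
```

```text
[ 0.4327 -0.3655  0.1828] [-179.9887   -0.0391  145.8361] 0.02757751032667762
(array([10.5165, 49.7641, -1.7203]), array([ -0.0009,  -0.0411, -29.7139]))
```

Call:
{"fn": "servo_tool", "kwargs": {
  "plan": [
    {"xyz":[0.8,3.8,-2],"twist":[0,0,-2.3],"jaw":1},
    {"xyz":[1.6,7.6,-2],"twist":[0,0,-4.6],"jaw":1},
    {"xyz":[2.4,11.4,-2],"twist":[0,0,-6.9],"jaw":1},
    {"xyz":[3.2,15.2,-2],"twist":[0,0,-9.2],"jaw":1},
    {"xyz":[4.0,19.0,-2],"twist":[0,0,-11.5],"jaw":1},
    {"xyz":[4.8,22.8,-2],"twist":[0,0,-13.8],"jaw":1},
    {"xyz":[5.6,26.6,-2],"twist":[0,0,-16],"jaw":1},
    {"xyz":[6.4,30.4,-2],"twist":[0,0,-18.5],"jaw":1},
    {"xyz":[7.2,34.2,-2],"twist":[0,0,-21],"jaw":1},
    {"xyz":[8.0,38.0,-2],"twist":[0,0,-24],"jaw":1}
  ]
}}

```text
time_s: 30.62
tool_pos: [0.5805, -0.0044, 0.3653]
tool_rot: [180.0, -0.0, 170.0]
force: [0.8, 0.1, -0.5]
grip_width: 0.0277
grasp_force: 30.0
```

Run:
```python
from h import *
o=env.get_obs(); print(gp(),o['tool_rot'],o['grip_width'],o['grasp_force'])
print(goto(E2(.6152,.1534,.2)))
```

```text
[ 0.5805 -0.0044  0.2013] [179.9802  -0.0008 169.9885] 0.027706286062332844 29.996292293071747
(array([-2.4974, 11.5792,  0.1352]), array([ 0.0198,  0.0002, -5.5615]))
```

Call:
{"fn": "servo_tool", "kwargs": {
  "plan": [
    {"xyz":[-0.8,4,0],"twist":[0,0,-2],"jaw":1},
    {"xyz":[-1.6,8,0],"twist":[0,0,-4],"jaw":1},
    {"xyz":[-2.5,11.5,2],"twist":[0,0,-5.6],"jaw":1},
    {"xyz":[-2.5,11.5,6],"twist":[0,0,-5.6],"jaw":1},
    {"xyz":[-2.5,11.5,8],"twist":[0,0,-5.6],"jaw":1},
    {"xyz":[-2.5,11.5,8],"twist":[0,0,-5.6],"jaw":1},
    {"xyz":[-2.5,11.5,8],"twist":[0,0,-5.6],"jaw":1},
    {"xyz":[-2.5,11.5,8],"twist":[0,0,-5.6],"jaw":1},
    {"xyz":[-2.5,11.5,8],"twist":[0,0,-5.6],"jaw":1}
  ]
}}

```text
time_s: 31.37
tool_pos: [0.626, 0.102, 0.2879]
tool_rot: [179.9, 0.2, 175.4]
force: [0.3, 0.3, 0.1]
grip_width: 0.0274
grasp_force: 30.0
```

Run:
```python
from h import *
butt(); butt()
o=env.get_obs(); print(gp()[:2]@EX,gp()[:2]@EY,gp()[2],o['force'],o['grasp_force'],o['tool_rot'])
print(goto(E2(.6147,.1534,.0925)))
```

```text
rows 171 178 mid x 1.0 1.75
rows 171 179 mid x 0.75 1.0
0.6165507769458194 0.15057783590925616 0.12357518383013985 [ 0.5109  0.3914 -0.3815] 29.997255206108093 [179.9222   0.1961 175.4215]
(array([0.1393, 0.3001, 3.1074]), array([ 0.0776,  0.1962, -0.1284]))
```

Call:
{"fn": "servo_tool", "kwargs": {
  "plan": [
    {"xyz":[0.05,0.25,0.8],"twist":[0,0,0],"jaw":1},
    {"xyz":[0.05,0.25,1.4],"twist":[0,0,0],"jaw":1},
    {"xyz":[0.05,0.25,1.4],"twist":[0,0,0],"jaw":1},
    {"xyz":[0.05,0.25,1.4],"twist":[0,0,0],"jaw":1},
    {"xyz":[0.05,0.25,1.4],"twist":[0,0,0],"jaw":1}
  ]
}}

```text
time_s: 31.88
tool_pos: [0.6248, 0.1052, 0.2711]
tool_rot: [-180.0, -0.0, 175.5]
force: [0.1, 0.7, -0.2]
grip_width: 0.0278
grasp_force: 30.0
```

Run:
```python
from h import *
o=env.get_obs(); print(gp()[:2]@EX,gp()[:2]@EY,gp()[2],o['force'],o['grasp_force'],o['tool_rot'])
print(goto(E2(.6157,.1534,.0915)))
```

```text
0.6147085499269556 0.15325288119172764 0.10714222337401039 [ 0.0838  0.6709 -0.1799] 29.997122883796692 [-179.9916   -0.0133  175.474 ]
(array([-0.0966,  0.0129,  1.5642]), array([-0.0084, -0.0133, -0.076 ]))
```

Call:
{"fn": "servo_tool", "kwargs": {
  "plan": [
    {"xyz":[-0.1,0,0.8],"twist":[0,0,0],"jaw":1},
    {"xyz":[-0.1,0,1.55],"twist":[0,0,0],"jaw":1},
    {"xyz":[-0.1,0,1.6],"twist":[0,0,0],"jaw":1},
    {"xyz":[-0.1,0,1.6],"twist":[0,0,0],"jaw":1}
  ]
}}

```text
time_s: 32.22
tool_pos: [0.626, 0.1051, 0.2549]
tool_rot: [180.0, 0.0, 175.5]
force: [0.9, 0.1, 0.6]
grip_width: 0.0278
grasp_force: 30.0
```

Call:
{"fn": "servo_tool", "kwargs": {
  "plan": [
    {"xyz":[0,0,0],"twist":[0,0,0],"jaw":0.47},
    {"xyz":[0,0,0],"twist":[0,0,0],"jaw":0.47},
    {"xyz":[0,0,0],"twist":[0,0,0],"jaw":0.47},
    {"xyz":[0,0,0],"twist":[0,0,0],"jaw":0.47},
    {"xyz":[0,0,0],"twist":[0,0,0],"jaw":0.47},
    {"xyz":[0,0,-4],"twist":[0,0,0],"jaw":0.47},
    {"xyz":[-3,1,-8],"twist":[0,0,0],"jaw":0.4},
    {"xyz":[-6,4,-12.5],"twist":[0,0,0],"jaw":0.2},
    {"xyz":[-6,5,-12.5],"twist":[0,0,0],"jaw":0},
    {"xyz":[-6,5,-12.5],"twist":[0,0,0],"jaw":0}
  ]
}}

```text
time_s: 33.05
tool_pos: [0.6922, 0.1557, 0.3861]
tool_rot: [179.6, 0.6, 175.8]
force: [-0.7, 1.9, 0.2]
grip_width: 0.0646
grasp_force: 0.0
```

Call:
{"fn": "servo_tool", "kwargs": {
  "plan": [
    {"xyz":[0,0,0],"twist":[0,0,0],"jaw":0},
    {"xyz":[0,0,0],"twist":[0,0,0],"jaw":0},
    {"xyz":[0,0,0],"twist":[0,0,0],"jaw":0}
  ]
}}

```text
time_s: 33.3
tool_pos: [0.689, 0.1491, 0.3788]
tool_rot: [-179.9, -0.1, 175.4]
force: [0.3, -0.6, 0.2]
grip_width: 0.0826
grasp_force: 0.0
```

Run:
```python
from h import *
c=cam('wrist'); save(c,'w8.png',(190,50,510,260),2.4)
for i in (1,2,3,4): print(np.array(seated(c,i)))
t=cam('top'); print([q[:2] for q in openers(t)],gp())
```

```text
[ 0.6109  0.1546 -4.1901  0.0803  0.0266]
[ 0.6113  0.2116 -4.1031  0.0815  0.0256]
[ 0.6087  0.2689 -3.9039  0.0814  0.0268]
[ 0.6092  0.324  -3.1816  0.0807  0.0281]
[] [0.6886 0.1489 0.2151]
```

View pics/w8.png

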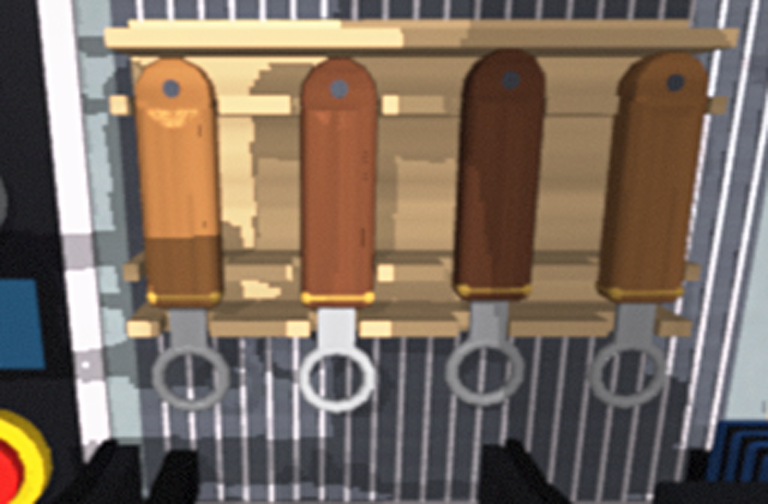

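Run:
```python
from h import *
print(goto(E2(.6152,.285,.13)))
```

```text
(array([6.0242, 8.291 , 8.5184]), array([-0.056 , -0.121 , -0.1622]))
```

Call:
{"fn": "servo_tool", "kwargs": {
  "plan": [
    {"xyz":[3,4,0],"twist":[0,0,0],"jaw":0.1},
    {"xyz":[6,6.5,2],"twist":[0,0,0],"jaw":0.1},
    {"xyz":[6,8.2,5],"twist":[0,0,0],"jaw":0.1},
    {"xyz":[6,8.2,8.3],"twist":[0,0,0],"jaw":0.1},
    {"xyz":[6,8.2,8.3],"twist":[0,0,0],"jaw":0.1},
    {"xyz":[6,8.2,9.5],"twist":[0,0,0],"jaw":0.1},
    {"xyz":[6,8.2,10.2],"twist":[0,0,0],"jaw":0.1},
    {"xyz":[6,8.2,10.6],"twist":[0,0,0],"jaw":0.1},
    {"xyz":[6,8.2,10.6],"twist":[0,0,0],"jaw":0.1}
  ]
}}

```text
time_s: 34.15
tool_pos: [0.6369, 0.2353, 0.2746]
tool_rot: [-180.0, 0.0, 175.3]
force: [-0.1, -0.8, -0.2]
grip_width: 0.0784
grasp_force: 0.0
```

Run:
```python
from h import *
o=env.get_obs(); print(gp()[:2]@EX,gp()[:2]@EY,gp()[2],o['force'],o['wrist_torque'],o['grip_width'])
```

```text
0.6168422631586757 0.28396060591989003 0.11062145605411908 [-0.1344 -0.752  -0.1581] [-0.0151  0.0771  0.0158] 0.07844798018962501
```

Call:
{"fn": "servo_tool", "kwargs": {
  "plan": [
    {"xyz":[0,0,0.2],"twist":[0,0,0],"jaw":0.1},
    {"xyz":[0,0,0.35],"twist":[0,0,0],"jaw":0.1},
    {"xyz":[0,0,0.45],"twist":[0,0,0],"jaw":0.1},
    {"xyz":[0,0,0.45],"twist":[0,0,0],"jaw":0.1},
    {"xyz":[0,0,0.45],"twist":[0,0,0],"jaw":0.1}
  ]
}}

```text
time_s: 34.57
tool_pos: [0.637, 0.2362, 0.2726]
tool_rot: [179.9, 0.2, 175.4]
force: [-1.6, -3.0, 7.9]
grip_width: 0.078
grasp_force: 3.6
```

Call:
{"fn": "servo_tool", "kwargs": {
  "plan": [
    {"xyz":[0,0,-2],"twist":[0,0,0],"jaw":0},
    {"xyz":[0,0,-6],"twist":[0,0,0],"jaw":0},
    {"xyz":[0,-3,-10],"twist":[0,0,0],"jaw":0},
    {"xyz":[3,-6,-13],"twist":[0,0,0],"jaw":0},
    {"xyz":[6,-8,-16],"twist":[0,0,0],"jaw":0},
    {"xyz":[9,-9,-19],"twist":[0,0,0],"jaw":0},
    {"xyz":[12,-9,-22],"twist":[0,0,0],"jaw":0},
    {"xyz":[15,-9,-25],"twist":[0,0,0],"jaw":0},
    {"xyz":[18,-9,-25.5],"twist":[0,0,0],"jaw":0},
    {"xyz":[18.2,-9,-25.5],"twist":[0,0,0],"jaw":0}
  ]
}}

```text
time_s: 35.4
tool_pos: [0.4444, 0.1612, 0.5302]
tool_rot: [179.6, 0.3, 175.6]
force: [-0.3, 0.8, 1.2]
grip_width: 0.0867
grasp_force: 0.0
```

Run:
```python
from h import *
t=cam('top'); s=cam('scene')
a=blob(mask(s,(0,130,60),(8,255,255),(410,70,450,110)));print(a and (a[0],a[1]), proj(s,E2(.4105,.457,.296)))
print(gp()[:2]@EX,gp()[:2]@EY,gp()[2],goto(E2(.4345,.457,.36)))
```

```text
(array([429.5556,  83.1111]), np.int32(9)) [428.9464  82.8481]
0.4329670473036478 0.1961904168580566 0.36359308284329217 (array([-0.2455, 26.1505,  0.4732]), array([0.248 , 0.244 , 0.0567]))
```

Call:
{"fn": "servo_tool", "kwargs": {
  "plan": [
    {"xyz":[0,4,0],"twist":[0,0,0],"jaw":0},
    {"xyz":[0,8,0],"twist":[0,0,0],"jaw":0},
    {"xyz":[-0.1,12,0],"twist":[0,0,0],"jaw":0},
    {"xyz":[-0.2,16,0],"twist":[0,0,0],"jaw":0},
    {"xyz":[-0.2,20,0],"twist":[0,0,0],"jaw":0},
    {"xyz":[-0.2,24,0],"twist":[0,0,0],"jaw":0},
    {"xyz":[-0.2,26.1,0],"twist":[0,0,0],"jaw":0},
    {"xyz":[-0.2,26.1,0],"twist":[0,0,0],"jaw":0},
    {"xyz":[-0.2,26.1,0],"twist":[0,0,0],"jaw":0},
    {"xyz":[-0.2,26.1,0],"twist":[0,0,0],"jaw":0}
  ]
}}

```text
time_s: 36.33
tool_pos: [0.4718, 0.4203, 0.5235]
tool_rot: [-179.9, -0.0, 175.3]
force: [0.5, -0.8, 0.3]
grip_width: 0.0873
grasp_force: 0.0
```

Run:
```python
from h import *
print(gp()[:2]@EX,gp()[:2]@EY,gp()[2],goto(E2(.4345,.457,.296)),env.get_obs()['force'])
```

```text
0.43773737147550923 0.45517688440732085 0.359480076340028 (array([0.3252, 0.1564, 6.3476]), array([-0.1447, -0.0085, -0.2064])) [ 0.5404 -0.7705  0.3385]
```

Call:
{"fn": "servo_tool", "kwargs": {
  "plan": [
    {"xyz":[0.3,0.1,3],"twist":[0,0,0],"jaw":0},
    {"xyz":[0.3,0.1,6],"twist":[0,0,0],"jaw":0},
    {"xyz":[0.3,0.1,6.3],"twist":[0,0,0],"jaw":0},
    {"xyz":[0.3,0.1,6.3],"twist":[0,0,0],"jaw":1},
    {"xyz":[0.3,0.1,6.3],"twist":[0,0,0],"jaw":1},
    {"xyz":[0.3,0.1,6.3],"twist":[0,0,0],"jaw":1},
    {"xyz":[0.3,0.1,6.3],"twist":[0,0,0],"jaw":1},
    {"xyz":[0.3,0.1,6.3],"twist":[0,0,0],"jaw":1},
    {"xyz":[0.3,0.1,6.3],"twist":[0,0,0],"jaw":1},
    {"xyz":[0.3,0.1,6.3],"twist":[0,0,0],"jaw":1}
  ],
  "newtons": 20
}}

```text
time_s: 37.17
tool_pos: [0.4674, 0.4227, 0.4624]
tool_rot: [180.0, 0.0, 175.5]
force: [-0.1, 0.1, -0.8]
grip_width: 0.0482
grasp_force: 0.0
```

Call:
{"fn": "servo_tool", "kwargs": {
  "plan": [
    {"xyz":[0,0,0],"twist":[0,0,0],"jaw":1},
    {"xyz":[0,0,0],"twist":[0,0,0],"jaw":1},
    {"xyz":[0,0,0],"twist":[0,0,0],"jaw":1},
    {"xyz":[0,0,0],"twist":[0,0,0],"jaw":1},
    {"xyz":[0,0,0],"twist":[0,0,0],"jaw":1}
  ]
}}

```text
time_s: 37.58
tool_pos: [0.4674, 0.422, 0.4617]
tool_rot: [-179.9, -0.0, 175.4]
force: [-1.7, 2.1, 1.3]
grip_width: 0.0153
grasp_force: 20.2
```

Run:
```python
from h import *
o=env.get_obs(); e=gp()[:2]@EY; z=gp()[2]; print(gp()[:2]@EX,e,z,o['force'],o['grip_width'],o['grasp_force'])
for k in range(1,21):
    a=1.92*(1-k/20); print(k,round((-.15*np.cos(a)+.4055-.457)*100,1),round(-(.155+.15*np.sin(a)-.296)*100,1),end=' | ')
```

```text
0.4332218876523763 0.45657584883901514 0.2977192240549691 [-1.6819  2.0559  1.2847] 0.015310719288352708 20.203445255756378
1 -1.4 -0.4 | 2 -2.8 -0.7 | 3 -4.2 -0.9 | 4 -5.7 -0.9 | 5 -7.1 -0.8 | 6 -8.5 -0.5 | 7 -9.9 -0.1 | 8 -11.2 0.4 | 9 -12.5 1.0 | 10 -13.8 1.8 | 11 -14.9 2.7 | 12 -15.9 3.7 | 13 -16.9 4.8 | 14 -17.7 5.9 | 15 -18.5 7.2 | 16 -19.1 8.5 | 17 -19.5 9.8 | 18 -19.9 11.2 | 19 -20.1 12.7 | 20 -20.1 14.1 |
```

Call:
{"fn": "servo_tool", "kwargs": {
  "plan": [
    {"xyz":[0,-1.4,-0.4],"twist":[0,0,0],"jaw":1},
    {"xyz":[0,-2.8,-0.7],"twist":[0,0,0],"jaw":1},
    {"xyz":[0,-4.2,-0.9],"twist":[0,0,0],"jaw":1},
    {"xyz":[0,-5.7,-0.9],"twist":[0,0,0],"jaw":1},
    {"xyz":[0,-7.1,-0.8],"twist":[0,0,0],"jaw":1},
    {"xyz":[0,-8.5,-0.5],"twist":[0,0,0],"jaw":1},
    {"xyz":[0,-9.9,-0.1],"twist":[0,0,0],"jaw":1},
    {"xyz":[0,-11.2,0.4],"twist":[0,0,0],"jaw":1},
    {"xyz":[0,-12.5,1.0],"twist":[0,0,0],"jaw":1},
    {"xyz":[0,-13.8,1.8],"twist":[0,0,0],"jaw":1}
  ]
}}

```text
time_s: 38.42
tool_pos: [0.4558, 0.2859, 0.4452]
tool_rot: [179.7, 0.1, 175.6]
force: [-0.9, 3.8, 2.0]
grip_width: 0.0155
grasp_force: 20.0
```

Call:
{"fn": "servo_tool", "kwargs": {
  "plan": [
    {"xyz":[0,-1.1,0.9],"twist":[0,0,0],"jaw":1},
    {"xyz":[0,-2.1,1.9],"twist":[0,0,0],"jaw":1},
    {"xyz":[0,-3.1,3.0],"twist":[0,0,0],"jaw":1},
    {"xyz":[0,-3.9,4.1],"twist":[0,0,0],"jaw":1},
    {"xyz":[0,-4.7,5.4],"twist":[0,0,0],"jaw":1},
    {"xyz":[0,-5.3,6.7],"twist":[0,0,0],"jaw":1},
    {"xyz":[0,-5.7,8.0],"twist":[0,0,0],"jaw":1},
    {"xyz":[0,-6.1,9.4],"twist":[0,0,0],"jaw":1},
    {"xyz":[0,-6.3,10.9],"twist":[0,0,0],"jaw":1},
    {"xyz":[0,-6.3,12.2],"twist":[0,0,0],"jaw":1}
  ]
}}

```text
time_s: 39.25
tool_pos: [0.4509, 0.2212, 0.3206]
tool_rot: [-179.9, -0.1, 175.4]
force: [-1.0, -1.1, -1.6]
grip_width: 0.0156
grasp_force: 20.0
```

Call:
{"fn": "servo_tool", "kwargs": {
  "plan": [
    {"xyz":[0,0,0.2],"twist":[0,0,0],"jaw":1},
    {"xyz":[0,0,0.4],"twist":[0,0,0],"jaw":1},
    {"xyz":[0,0,0.4],"twist":[0,0,0],"jaw":1},
    {"xyz":[0,0,0.4],"twist":[0,0,0],"jaw":1}
  ]
}}

```text
time_s: 39.58
tool_pos: [0.4508, 0.2214, 0.3181]
tool_rot: [-179.9, -0.2, 175.5]
force: [-3.4, -3.4, 1.6]
grip_width: 0.0152
grasp_force: 20.0
```

Call:
{"fn": "servo_tool", "kwargs": {
  "plan": [
    {"xyz":[0,0,0.2],"twist":[0,0,0],"jaw":0},
    {"xyz":[0,0,0.2],"twist":[0,0,0],"jaw":0},
    {"xyz":[0,0,0.2],"twist":[0,0,0],"jaw":0},
    {"xyz":[0,0,0.2],"twist":[0,0,0],"jaw":0},
    {"xyz":[0,0,0.2],"twist":[0,0,0],"jaw":0},
    {"xyz":[0,0,-3],"twist":[0,0,0],"jaw":0},
    {"xyz":[0,0,-7],"twist":[0,0,0],"jaw":0.3},
    {"xyz":[0,-3,-11],"twist":[0,0,6],"jaw":0.6},
    {"xyz":[0,-6,-12],"twist":[0,0,12],"jaw":1},
    {"xyz":[0,-9,-12],"twist":[0,0,18],"jaw":1}
  ]
}}

```text
time_s: 40.42
tool_pos: [0.4453, 0.1316, 0.4428]
tool_rot: [179.6, 0.3, 157.2]
force: [0.8, -0.1, 0.1]
grip_width: 0.0478
grasp_force: 0.0
```

Run:
```python
from h import *
o=env.get_obs(); t=cam('top'); s=cam('scene'); np.savez('fin.npz',t=t['img'],s=s['img'])
print(proj(t,E2(.4105,.2555,.155)))
a=blob(mask(t,(0,130,50),(8,255,255),(175,220,205,245))); print(a and (a[0],a[1]))
a=blob(mask(s,(0,130,60),(8,255,255),(370,125,400,150)));print(a and (a[0],a[1]), proj(s,E2(.4105,.2555,.155)))
print(gp(),o['qpos'],goto((.5216,.013,.15),85.5))
```

```text
[187.2323 234.0799]
None
None [379.6604 134.4902]
[0.4456 0.1274 0.2757] [-38.6677  -6.3802  17.5513 105.6011   1.9397  79.9956  45.6983] (array([-11.4926,  -7.5388,  12.5873]), array([ 0.1913,  0.0732, 71.406 ]))
```

Call:
{"fn": "servo_tool", "kwargs": {
  "plan": [
    {"xyz":[-1,-1,0],"twist":[0,0,7],"jaw":1},
    {"xyz":[-2,-2,0],"twist":[0,0,14],"jaw":1},
    {"xyz":[-3.5,-3,0],"twist":[0,0,21],"jaw":1},
    {"xyz":[-5,-4,0],"twist":[0,0,28],"jaw":1},
    {"xyz":[-6.5,-5,0],"twist":[0,0,35],"jaw":1},
    {"xyz":[-8,-6,1],"twist":[0,0,42],"jaw":1},
    {"xyz":[-9.5,-7,3],"twist":[0,0,49],"jaw":1},
    {"xyz":[-11.5,-7.5,5],"twist":[0,0,56],"jaw":1},
    {"xyz":[-11.5,-7.5,7],"twist":[0,0,63],"jaw":1},
    {"xyz":[-11.5,-7.5,9],"twist":[0,0,70],"jaw":1}
  ]
}}

```text
time_s: 41.35
tool_pos: [0.5225, 0.0186, 0.3466]
tool_rot: [180.0, 0.0, 87.1]
force: [-0.2, 0.9, 0.0]
grip_width: 0.0007
grasp_force: 0.0
```

Call:
{"fn": "servo_tool", "kwargs": {
  "plan": [
    {"xyz":[0,0,0],"twist":[0,0,1.4],"jaw":1},
    {"xyz":[0,0,0],"twist":[0,0,1.4],"jaw":1},
    {"xyz":[0,0,0],"twist":[0,0,1.4],"jaw":1},
    {"xyz":[0,0,0],"twist":[0,0,1.4],"jaw":1}
  ]
}}

```text
time_s: 41.68
tool_pos: [0.5224, 0.0196, 0.3494]
tool_rot: [179.9, -0.0, 86.2]
force: [-0.2, -0.8, 0.4]
grip_width: 0.0006
grasp_force: 0.0
```

Run:
```python
from h import *
o=env.get_obs(); t=cam('top')
a=blob(mask(t,(0,130,50),(8,255,255),(175,220,205,245))); print(a and (a[0],a[1]))
print(gp(),o['tool_rot'],o['force'],o['grip_width'],goto((.5216,.013,.083),85.5), 'tip z',gp(.182)[2])
w=cam('wrist'); 
for n,lo,hi in [('blue',(100,120,60),(130,255,255)),('green',(45,60,40),(85,255,255))]:
    b=blob(mask(w,lo,hi)); print(n,b and (b[0],b[1],onz(w,b[0],.065)))
```

```text
(array([187.5, 233.6]), np.int32(10))
[0.5228 0.0196 0.1854] [179.8549  -0.0489  86.2389] [-0.1872 -0.7571  0.3721] 0.0006450701800335678 (array([-0.6635, -0.0603, 10.2384]), array([ 0.1495, -0.0566,  0.705 ])) tip z 0.16739279520731165
blue (array([477.3186, 199.8934]), np.int32(2354), array([0.6679, 0.0088, 0.065 ]))
green (array([426.0466, 204.3741]), np.int32(580), array([0.6214, 0.0076, 0.065 ]))
```

Call:
{"fn": "servo_tool", "kwargs": {
  "plan": [
    {"xyz":[-0.6,-0.1,3.5],"twist":[0,0,0.7],"jaw":1},
    {"xyz":[-0.6,-0.1,7.5],"twist":[0,0,0.7],"jaw":1},
    {"xyz":[-0.6,-0.1,9.5],"twist":[0,0,0.7],"jaw":1},
    {"xyz":[-0.6,-0.1,9.5],"twist":[0,0,0.7],"jaw":1},
    {"xyz":[-0.6,-0.1,10.2],"twist":[0,0,0.7],"jaw":1},
    {"xyz":[-0.6,-0.1,10.6],"twist":[0,0,0.7],"jaw":1},
    {"xyz":[-0.6,-0.1,10.9],"twist":[0,0,0.7],"jaw":1},
    {"xyz":[-0.6,-0.1,11],"twist":[0,0,0.7],"jaw":1},
    {"xyz":[-0.6,-0.1,11],"twist":[0,0,0.7],"jaw":1}
  ]
}}

```text
time_s: 42.53
tool_pos: [0.5215, 0.0129, 0.2449]
tool_rot: [180.0, -0.2, 85.4]
force: [-17.3, -2.3, 39.7]
grip_width: 0.0006
grasp_force: 19.7
```

Run:
```python
from h import *
o=env.get_obs(); print(gp(.182),o['tool_rot'],o['force'])
```

```text
[0.5216 0.0134 0.0629] [179.976   -0.1817  85.3803] [-17.3495  -2.2706  39.699 ]
```

Call:
{"fn": "servo_tool", "kwargs": {
  "plan": [
    {"xyz":[0,0,-0.5],"twist":[0,0,0],"jaw":1},
    {"xyz":[0,0,-0.5],"twist":[0,0,0],"jaw":1},
    {"xyz":[0,0,-0.5],"twist":[0,0,0],"jaw":1},
    {"xyz":[0,0,-0.5],"twist":[0,0,0],"jaw":1}
  ]
}}

```text
time_s: 42.87
tool_pos: [0.5221, 0.0134, 0.2455]
tool_rot: [179.7, -0.1, 85.4]
force: [-0.9, 0.1, 11.0]
grip_width: 0.0004
grasp_force: 5.4
```

Call:
{"fn": "servo_tool", "kwargs": {
  "plan": [
    {"xyz":[0,0,-0.15],"twist":[0,0,0],"jaw":1},
    {"xyz":[0,0,-0.15],"twist":[0,0,0],"jaw":1},
    {"xyz":[0,0,-0.15],"twist":[0,0,0],"jaw":1}
  ]
}}

```text
time_s: 43.12
tool_pos: [0.5218, 0.0134, 0.2456]
tool_rot: [179.7, -0.1, 85.4]
force: [4.1, -0.2, 5.2]
grip_width: 0.0004
grasp_force: 2.9
```

Call:
{"fn": "servo_tool", "kwargs": {
  "plan": [
    {"xyz":[0,0,-0.15],"twist":[0,0,0],"jaw":1},
    {"xyz":[0,0,-0.15],"twist":[0,0,0],"jaw":1},
    {"xyz":[0,0,-0.15],"twist":[0,0,0],"jaw":1}
  ]
}}

```text
time_s: 43.37
tool_pos: [0.5207, 0.0134, 0.246]
tool_rot: [180.0, -0.0, 85.4]
force: [3.3, -0.3, 3.7]
grip_width: 0.0006
grasp_force: 1.8
```

Call:
{"fn": "servo_tool", "kwargs": {
  "plan": [
    {"xyz":[0,0,-0.15],"twist":[0,0,0],"jaw":1},
    {"xyz":[0,0,-0.15],"twist":[0,0,0],"jaw":1},
    {"xyz":[0,0,-0.15],"twist":[0,0,0],"jaw":1}
  ]
}}

```text
time_s: 43.62
tool_pos: [0.5204, 0.0133, 0.2472]
tool_rot: [-180.0, -0.0, 85.4]
force: [2.1, 0.0, 3.2]
grip_width: 0.0006
grasp_force: 1.5
```

Call:
{"fn": "servo_tool", "kwargs": {
  "plan": [
    {"xyz":[0,0,-2],"twist":[0,0,0],"jaw":1},
    {"xyz":[0,0.1,-3],"twist":[0,0,0],"jaw":1},
    {"xyz":[0,4,-3],"twist":[0,0,0],"jaw":1},
    {"xyz":[0,5.1,-3],"twist":[0,0,0],"jaw":1},
    {"xyz":[0,5.1,-3],"twist":[0,0,0],"jaw":1},
    {"xyz":[0,5.1,-3],"twist":[0,0,0],"jaw":1}
  ]
}}

```text
time_s: 44.12
tool_pos: [0.5708, 0.009, 0.2763]
tool_rot: [-179.8, 0.1, 85.4]
force: [-0.3, -0.3, -0.5]
grip_width: 0.0
grasp_force: 0.0
```

Run:
```python
from h import *
o=env.get_obs(); print(gp(.182),o['tool_rot'],o['force'],goto((.5716,.0095,.063),85.5,G=.182))
```

```text
[0.5702 0.0088 0.0943] [-179.8269    0.0559   85.3523] [-0.2802 -0.3311 -0.4701] (array([0.0628, 0.0888, 3.1324]), array([-0.1732,  0.0557, -0.1478]))
```

Call:
{"fn": "servo_tool", "kwargs": {
  "plan": [
    {"xyz":[0,0.1,1.5],"twist":[0,0,0],"jaw":1},
    {"xyz":[0,0.1,2.5],"twist":[0,0,0],"jaw":1},
    {"xyz":[0,0.1,3],"twist":[0,0,0],"jaw":1},
    {"xyz":[0,0.1,3.2],"twist":[0,0,0],"jaw":1},
    {"xyz":[0,0.1,3.3],"twist":[0,0,0],"jaw":1},
    {"xyz":[0,0.1,3.3],"twist":[0,0,0],"jaw":1}
  ]
}}

```text
time_s: 44.62
tool_pos: [0.5711, 0.009, 0.2455]
tool_rot: [-179.8, -0.0, 85.4]
force: [-5.8, -1.0, 12.4]
grip_width: 0.0006
grasp_force: 5.9
```

Call:
{"fn": "servo_tool", "kwargs": {
  "plan": [
    {"xyz":[0,0,0],"twist":[0,0,0],"jaw":1},
    {"xyz":[0,0,-2],"twist":[0,0,0],"jaw":1},
    {"xyz":[0,0,-3.3],"twist":[0,0,0],"jaw":1},
    {"xyz":[0,4,-3.3],"twist":[0,0,0],"jaw":1},
    {"xyz":[0,5,-3.3],"twist":[0,0,0],"jaw":1},
    {"xyz":[0,5,-3.3],"twist":[0,0,0],"jaw":1},
    {"xyz":[0,5,-3.3],"twist":[0,0,0],"jaw":1}
  ]
}}

```text
time_s: 45.2
tool_pos: [0.6219, 0.0049, 0.2771]
tool_rot: [-179.9, 0.0, 85.4]
force: [-0.7, -0.3, 0.7]
grip_width: 0.0006
grasp_force: 0.0
```

Run:
```python
from h import *
o=env.get_obs(); print(gp(.182),o['tool_rot'],o['force'],goto((.6214,.006,.063),85.5,G=.182))
```

```text
[0.6217 0.0049 0.0951] [-179.9371    0.0216   85.3593] [-0.6989 -0.325   0.7027] (array([ 0.1034, -0.0554,  3.2125]), array([-0.0629,  0.0215, -0.1407]))
```

Call:
{"fn": "servo_tool", "kwargs": {
  "plan": [
    {"xyz":[0.1,0,1.5],"twist":[0,0,0],"jaw":1},
    {"xyz":[0.1,0,2.5],"twist":[0,0,0],"jaw":1},
    {"xyz":[0.1,0,3],"twist":[0,0,0],"jaw":1},
    {"xyz":[0.1,0,3.2],"twist":[0,0,0],"jaw":1},
    {"xyz":[0.1,0,3.4],"twist":[0,0,0],"jaw":1},
    {"xyz":[0.1,0,3.4],"twist":[0,0,0],"jaw":1},
    {"xyz":[0.1,0,3.4],"twist":[0,0,0],"jaw":1}
  ]
}}

```text
time_s: 45.78
tool_pos: [0.6212, 0.0061, 0.2455]
tool_rot: [-179.8, -0.1, 85.4]
force: [-8.6, 0.8, 14.8]
grip_width: 0.0006
grasp_force: 7.1
```

Call:
{"fn": "servo_tool", "kwargs": {
  "plan": [
    {"xyz":[0,0,-2],"twist":[0,0,0],"jaw":1},
    {"xyz":[0,0,-6],"twist":[0,0,0],"jaw":1},
    {"xyz":[0,0,-10],"twist":[0,0,0],"jaw":1},
    {"xyz":[0,0,-14],"twist":[0,0,0],"jaw":1},
    {"xyz":[0,0,-18],"twist":[0,0,0],"jaw":1},
    {"xyz":[0,-4,-18],"twist":[0,0,0],"jaw":1},
    {"xyz":[0,-8,-18],"twist":[0,0,0],"jaw":1},
    {"xyz":[0,-12,-18],"twist":[0,0,0],"jaw":1},
    {"xyz":[0,-12,-18],"twist":[0,0,0],"jaw":1},
    {"xyz":[0,-12,-18],"twist":[0,0,0],"jaw":1}
  ]
}}

```text
time_s: 46.62
tool_pos: [0.5004, 0.0156, 0.4234]
tool_rot: [-180.0, -0.1, 85.4]
force: [0.6, 0.1, 0.8]
grip_width: 0.0005
grasp_force: 0.0
```

Run:
```python
from h import *
o=env.get_obs(); print(o['tool_pos'],o['force'])
t=cam('top'); a=blob(mask(t,(0,130,50),(8,255,255),(175,220,205,245))); print(a and (a[0],a[1]))
```

```text
[0.5004 0.0156 0.4234] [0.6211 0.0589 0.8379]
(array([187.9091, 233.6364]), np.int32(11))
```

The green key bottomed out at the same height as the blue one, the guard is shut and the arm is clear of everything. Handing in.

```bash
python3 -c "
from cell import env
print(env.sign_off())"
```

```text
the job is handed in; nothing more can be done
None
```

I opened the guard, seated all four openers in the jig with their loops pointing away from the robot, shut the guard, pressed white, blue and green in order, and handed the job in; sign-off returned no verdict.

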